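# Put the finished serving boards up to dry

## Task

Put the finished boards up to dry. On the drying bed, lay the long round-ended board centrally along the bed across its two bearers, then one stick across it straight above each bearer, and on the two sticks the short square-ended board, centred and in line with the long one. Lift the paddle board out of the vice's slack jaws and lean it, handle up, midway along the panel of the drying stand with its foot close behind the cleat, and leave the sanding block and the wax tin where they lie.

Things in the scene. Friction and masses are not known exactly. Their poses are not given: they have to be found in the camera images.
- bed: Drying bed, fixed: flat plywood board 230 x 110 x 12 mm with two maple bearers (20 wide, 110 long, 20 high) screwed across it, 130 mm apart, their tops 32 mm above the bench. Origin: centre of its underside; x along its 230 mm length, y along the bearers, which lie at x = -65 and +65 mm; z up.
- stand: Drying stand, fixed, left: ply base, upright panel, low cleat, all 160 mm long (x). Origin on bench under foot's place; y into panel, z up. Base top z 12, from y -45 to 135; cleat (14 x 14 mm) inner face y -12; panel face y 43, 12 thick, top z 150 mm. A 20 mm board with foot at cleat leans 0.25 rad from upright on the panel's top edge, underside centre at y -2, z 14.5 mm.
- paddle: Walnut paddle board 20 mm thick, 257 tall, 0.24 kg: blade 105 wide, square foot, round shoulders, then a handle 32 mm wide (round end 40) from 200 to 257 mm above the foot. Starts upright, handle up, loose in the vice (3 mm play each side); lifts straight out. Origin: centre of its foot; x across its width, y through its thickness, z to the handle.
- vice: Blue bench vice with slack maple-lined jaws holding the paddle, fixed, right: jaws 130 mm long (x), 26 mm apart, their tops 56 mm above the bench; the board's foot stands on its bed 10 mm up. It reaches from y = +70 to -172 mm (screw and handle, away from the middle). Origin: on the bench, under the middle of the gap; z up.
- long_board: Long walnut board with half-round ends, 230 x 62 x 20 mm, a small dark hanging hole near one end, lying flat on the bench. Origin: centre of its underside; x along its length, y across, z up.
- short_board: Short walnut board with square ends, 170 x 56 x 20 mm, lying flat on the bench. Origin: centre of its underside; x along its length, y across, z up.
- stick_a: First stick: square maple stick 20 x 110 x 20 mm, flat on the bench; both sticks are alike, either may go over either bearer. Origin: centre of its underside; y along its length, x across, z up.
- stick_b: Second stick: square maple stick 20 x 110 x 20 mm, flat on the bench; both sticks are alike, either may go over either bearer. Origin: centre of its underside; y along its length, x across, z up.
- sanding_block: Bystander: cork sanding block 57 x 102 x 26 mm, loose in the row with the sticks; leave it. Origin: centre of its underside; y along its length.
- wax_tin: Bystander: round flat wax tin, 78 mm wide, 30 mm high, loose in the row with the sticks; leave it. Origin: centre of its underside.
Things that resemble listed ones, but are neither listed nor needed, are in the scene too. What is shaped like the paddle but green or yellow is not meant.

How it is judged:
By the outcome, as a careful person would: the job done as asked, in the order asked, and still so for the second after the job is handed in, with the robot touching nothing.
It also fails if it takes over 109 s, if anything falls off the work surface, if the arm or the gripper's body presses on something with over 40 N, if the wrist force passes 120 N, or if a joint passes its speed limit or range.

## Robot

A 6-joint arm with a two-finger parallel gripper is mounted at the origin on the work surface. World frame = base frame: x ahead of the robot, y to its left, z up, the work surface at z = 0. Lengths are in mm, angles in rad, forces in N, time in s.
With the tool pointing down it reaches from about 250 to 775 mm from the base axis. Payload 4 kg.
Tool frame: the origin (TCP) lies midway between the tips of the shut fingers; the grasp point (between the pads) lies 19 mm behind it; z points along the fingers, y is the line along which they close (so a half turn about z gives the same grasp; the last joint's range is limited). The gripper opens to 94 mm and grips with 3 to 60 N. Pads are 16 mm wide; open, the fingers measure 119 mm over their backs; the gripper's body (75 mm by 177 mm) begins 78 mm behind the grasp point.
Start: joints at [-0.103, 0.087, 1.371, -0, 1.684, -0.103], TCP at [550.018, -0.007, 205.506] pointing down, gripper open.
Joint ranges: [-3.1, 3.1], [-0.76, 2.03], [0.27, 2.55], [-1.08, 4.22], [0.17, 2.65], [-2.57, 2.57]. Speed limits (rad/s): [2.79, 2.79, 3.14, 3.14, 3.14, 3.14].

## Interface

Orientations are given as a rotation vector (axis times angle).
In Python, from rig import observe, optics, bot gives the robot as it stands.
- The arm moves only by the tool step_arm, never from a script. Its argument "motion" is text: rows parted by semicolons, each of 4 numbers parted by spaces: the shift along the tool's x, y, z in cm, then the turn about the tool's z in rad. A call has exactly 8 rows; each row shifts and turns the commanded pose from where the row before left it, along the tool's axes as they then stand; what a row does not reach is not made up. A row lasts 1/12 s, in which the tool goes at most 41.7 mm and 7.16 degrees, less where a joint would pass 70% of its speed; a pose out of reach is approached as far as the arm can. A call with a gripper value outside its range is refused whole. "fingers" is the closure, from -1 (fully open) to 1 (shut), set as the call begins (left out, the last holds). The fingers move at their own pace and stop on an object; "squeeze" is the grip in N (left out, the last holds). Time passes only in rows, so rows that do not move let the fingers close, or fill a call up. It gives the time, the measured TCP pose, the force, the opening and the grip force at its end, in the units of the state.
- observe(): the state, without advancing time (a new reading comes with each control period).
- optics.read_camera(name): name is "scene" or "side" or "wrist"; returns (picture, depth): 480x640x3 uint8, red, green, blue; 480x640 float32, mm along the optical axis (not along the pixel's ray), 0 where there is no reading.
- optics.camera_info(name): a dict with "fx", "fy", "cx", "cy" (pixels), "xyz" and "orientation" of the camera in the world. Camera axes: x right, y down, z forward; pixel columns grow to the right and rows downward; lengths in mm; the calibration is good to about 2 mm. A picture is of the moment at which its call begins: read the wrist's pose just before it. camera_info takes no time and is no camera call; for the wrist camera it gives the pose at the moment of the call.
- bot.finish_job(): hands the job in; it is judged then, once.
Trained networks look in the newest picture that a camera, given by its name, has taken for a name from the list of things; names that differ only in an ending like _2 or _b are one class to them, and where a whole thing is asked for, a point or a joint stands for the part that bears it (a point fixed in the world has none). Each returns a list of dicts, best first, with "confidence" (0 to 1); they miss things now and then, are a little off and sometimes report something else, mostly with a low value. They report only what shows in the picture. A call takes as long as a camera call. They do not tell look-alikes from the thing itself.
- optics.search_frame(camera, name): "bbox" ([left, top, right, bottom] in pixels, round what is visible of it).
The state is a dict: "time": time; "joints": joint angles; "qvel": joint speeds; "effort": joint torques, N m; "eef_pos": TCP position; "ee_rot": TCP orientation; "ft_force": force on the tool from outside, world axes, zero at the start; "wrist_torque": the same for the moment, N m; "width": finger opening in mm; "grip_force": force on a finger pad.
Only numpy, scipy, OpenCV 4.12 (cv2) and the standard library are available. Lean on these libraries where they do the work, as an engineer would, in place of code of your own. Each camera call takes 0.05 s, during which the arm holds its last target. There are 200 camera calls.

## Working session

There is one attempt and no reset: what is moved stays moved. The work goes in short steps, Python scripts to look and compute and a tool call to move; the robot and the scene stay as the last step left them, time stands still between calls to the robot, and variables do not carry over. Pictures are saved under pics/ and viewed, at most 14 in all, crops included, and the job is handed in when it is done.

Besides the shell and the picture viewer there is one more tool, called after "Emit:" by a JSON object that holds its "api" and its "payload", one argument or row to a line. step_arm: Moves the arm, as the interface text tells. Its arguments: {"type":"object","properties":{"motion":{"type":"string"},"fingers":{"type":"number"},"squeeze":{"type":"number"}},"required":["motion"]}

```bash
ls; mkdir -p pics; python3 - <<'E'
from rig import observe, optics, bot
import cv2
s=observe(); print({k:s[k] for k in('time','eef_pos','ee_rot','joints','width','ft_force')})
for n in('scene','side'):
    p,d=optics.read_camera(n); i=optics.camera_info(n); print(n,i)
    cv2.imwrite(f'pics/{n}0.png',p[:,:,::-1])
    for t in('bed','stand','paddle','vice','long_board','short_board','stick_a','sanding_block','wax_tin'):
        print(t,[([round(float(x)) for x in r['bbox']],round(float(r['confidence']),2)) for r in optics.search_frame(n,t)])
E
```

```text
pics
{'time': 0.0, 'eef_pos': array([5.49472348e+02, 4.39722390e-02, 2.04333915e+02]), 'ee_rot': array([-2.22027254e+00, -2.22029680e+00,  2.12597927e-03]), 'joints': array([-1.03098192e-01,  8.79342799e-02,  1.37221791e+00, -1.99743778e-05,
        1.68356351e+00, -1.03111342e-01]), 'width': 93.8433220035054, 'ft_force': array([-0.4337099 , -0.37082787,  0.38779998])}
scene {'fx': 522.1885720216198, 'fy': 522.1885720216198, 'cx': 327.54118138944904, 'cy': 234.26119711732485, 'xyz': array([1141.01016374, -221.60410094,  947.22584253]), 'orientation': array([-2.03074515, -1.55256237,  0.55683324])}
bed [([330, 248, 417, 351], 0.77), ([350, 216, 392, 242], 0.39)]
stand [([479, 161, 586, 264], 0.6)]
paddle [([97, 183, 158, 282], 0.97), ([112, 127, 176, 220], 0.97), ([147, 233, 196, 337], 0.76), ([146, 313, 214, 409], 0.69)]
vice []
long_board [([264, 275, 316, 376], 0.89)]
short_board [([265, 275, 316, 375], 0.63), ([413, 250, 479, 321], 0.61)]
stick_a [([231, 247, 280, 274], 0.71), ([285, 235, 338, 248], 0.7), ([349, 220, 395, 243], 0.51)]
sanding_block [([349, 216, 392, 245], 0.57)]
wax_tin [([419, 200, 450, 232], 0.97), ([263, 278, 316, 376], 0.38)]
side {'fx': 556.7105370849015, 'fy': 556.7105370849015, 'cx': 311.8708638274452, 'cy': 246.36399453401015, 'xyz': array([-268.63122559, -970.52583669,  721.26134524]), 'orientation': array([-1.98522905,  0.69202217, -0.38978403])}
bed [([300, 221, 386, 270], 0.98)]
stand [([201, 148, 274, 223], 0.97)]
paddle [([317, 277, 369, 417], 0.91), ([481, 193, 507, 308], 0.64), ([433, 206, 468, 307], 0.6)]
vice [([399, 288, 527, 352], 0.72)]
long_board [([366, 246, 427, 290], 0.83)]
short_board [([283, 203, 336, 238], 0.75), ([432, 206, 466, 308], 0.59)]
stick_a [([355, 298, 374, 314], 0.78), ([295, 262, 330, 295], 0.72)]
sanding_block [([264, 241, 296, 264], 0.74)]
wax_tin [([234, 221, 260, 239], 0.61)]
```

View pics/scene0.png

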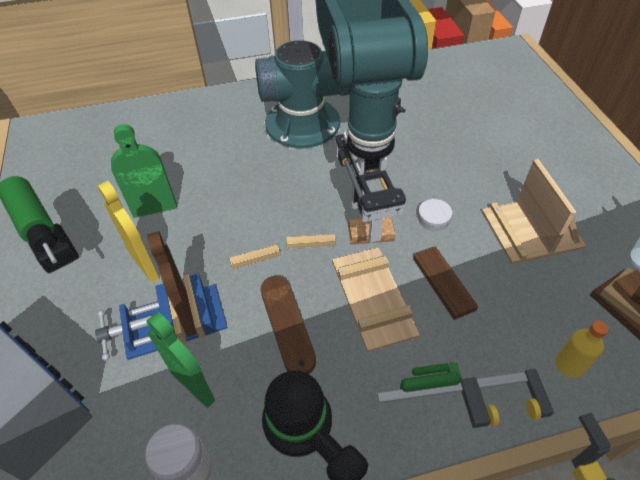

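View pics/side0.png

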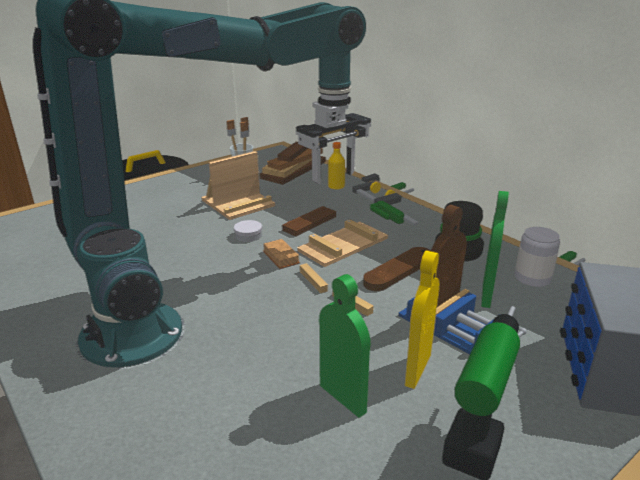

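The scene picture shows the long board at about (288,325), the bed at (375,297) and the short board at (445,280). The sticks are at (255,256) and (311,240), the block is at (372,230) and the tin at (435,214). The stand is at (533,215), and the brown paddle at (172,280) stands between the yellow and green look-alikes. The side view agrees with this.

```bash
cat > h.py <<'E'
import numpy as np, cv2
from scipy.spatial.transform import Rotation as R
from rig import observe, optics
def cloud(n):
    i=optics.camera_info(n); p,d=optics.read_camera(n)
    v,u=np.mgrid[:480,:640]; ok=d>0
    c=np.c_[((u-i['cx'])/i['fx']*d)[ok],((v-i['cy'])/i['fy']*d)[ok],d[ok]]
    return R.from_rotvec(i['orientation']).apply(c)+i['xyz'],p[ok],p,d
def rect(P,lo,hi,x0,x1,y0,y1,close=5,s=1):
    """min-area rects of blobs of points with z in lo..hi in the window (mm)"""
    m=(P[:,2]>lo)&(P[:,2]<hi)&(P[:,0]>x0)&(P[:,0]<x1)&(P[:,1]>y0)&(P[:,1]<y1)
    Q=P[m]; g=np.zeros((int(x1-x0)+1,int(y1-y0)+1),np.uint8)
    g[(Q[:,0]-x0).astype(int),(Q[:,1]-y0).astype(int)]=255
    g=cv2.morphologyEx(g,cv2.MORPH_CLOSE,np.ones((close,close)))
    g=cv2.morphologyEx(g,cv2.MORPH_OPEN,np.ones((4,4)))
    n,l,st,_=cv2.connectedComponentsWithStats(g); out=[]
    for k in range(1,n):
        if st[k,4]<150: continue
        a,b=np.nonzero(l==k); (cx,cy),(w,h),t=cv2.minAreaRect(np.c_[a+x0,b+y0].astype(np.float32))
        if w<h: w,h,t=h,w,t-90
        inb=l[(Q[:,0]-x0).astype(int),(Q[:,1]-y0).astype(int)]==k
        out.append((round(cx+.5,1),round(cy+.5,1),round(w+1),round(h+1),round((t+90)%180-90,1),'z',round(float(np.median(Q[inb,2])),1)))
    return out
E
python3 - <<'E'
from h import *
im=[];Ps=[]
for n in('scene','side','wrist'):
    P,C,p,d=cloud(n); Ps.append(P)
    b=(P[:,2]>-8)&(P[:,2]<6); print(n,'bench z',np.median(P[b,2]),P[b,2].std())
    m=(P[:,0]>200)&(P[:,0]<800)&(P[:,1]>-450)&(P[:,1]<350)&(P[:,2]<290)&(P[:,2]>-5)
    Q=P[m];C=C[m];o=np.argsort(Q[:,2]);Q=Q[o];C=C[o]
    g=np.zeros((600,800,3),np.uint8); g[(799-Q[:,0]).astype(int),(349-Q[:,1]).astype(int)]=C[:,::-1]; 
    cv2.imwrite(f'pics/top_{n}.png',cv2.dilate(g,np.ones((2,2)))); 
    if n=='wrist': cv2.imwrite('pics/wrist0.png',p[:,:,::-1])
    for lo,hi in((12,28),(27,37),(44,62),(200,275)):
        print(lo,hi,*rect(P,lo,hi,200,800,-450,350),sep='\n  ')
np.savez('c0.npz',*Ps)
E
```

```text
scene bench z 0.4259899110860488 1.8918152072558625
12
  28
  (233.9, -411.0, 78, 9, -88.0, 'z', 20.7)
  (428.5, 35.9, 57, 46, -12.8, 'z', 25.5)
  (425.0, -80.0, 110, 24, 78.7, 'z', 19.6)
  (439.2, 96.0, 53, 32, -9.0, 'z', 25.5)
  (434.4, -208.9, 110, 24, -85.5, 'z', 19.9)
  (471.6, 340.3, 31, 13, 11.3, 'z', 13.2)
  (498.0, 31.8, 65, 26, -87.6, 'z', 13.3)
  (500.5, -19.5, 49, 25, -90.0, 'z', 13.6)
  (616.7, -175.5, 230, 63, 4.8, 'z', 20.5)
  (515.0, -436.1, 30, 13, -79.4, 'z', 24.0)
  (607.4, 168.7, 172, 59, 8.7, 'z', 20.3)
  (532.0, 340.5, 24, 13, 0.0, 'z', 13.2)
  (592.6, 13.4, 110, 104, -87.9, 'z', 13.7)
  (577.5, 341.5, 41, 19, 0.0, 'z', 13.8)
  (693.3, 17.0, 110, 43, -87.4, 'z', 13.5)
  (790.1, 70.2, 86, 16, 82.9, 'z', 25.3)
27
  37
  (429.5, 218.5, 77, 75, 0.0, 'z', 30.5)
  (534.7, 11.4, 110, 22, -87.3, 'z', 32.1)
  (664.5, 16.5, 111, 22, -88.0, 'z', 32.3)
  (791.4, 83.9, 61, 11, 80.8, 'z', 28.4)
44
  62
  (234.5, -418.0, 64, 9, -90.0, 'z', 52.5)
  (541.1, -341.2, 129, 40, 2.6, 'z', 55.5)
  (548.8, -399.9, 130, 27, 15.9, 'z', 55.5)
200
  275
  (226.0, -418.0, 40, 24, -90.0, 'z'
[... 1650 characters left out ...]
8
  (429.8, 63.2, 101, 57, 80.5, 'z', 26.2)
  (429.7, -48.2, 50, 22, 79.2, 'z', 20.2)
  (430.0, -161.0, 20, 16, 0.0, 'z', 19.9)
  (435.5, -242.6, 44, 22, -85.6, 'z', 20.2)
  (502.8, 9.7, 111, 40, -87.7, 'z', 12.6)
  (597.5, -154.0, 183, 30, 0.0, 'z', 20.1)
  (605.3, 169.4, 171, 58, 8.6, 'z', 20.3)
  (598.5, 13.4, 112, 111, 2.2, 'z', 12.7)
  (696.1, 17.5, 111, 34, -87.9, 'z', 12.6)
  (788.5, 71.7, 87, 18, 82.4, 'z', 25.8)
27
  37
  (430.4, 63.7, 97, 52, 80.7, 'z', 27.3)
  (429.5, 185.5, 45, 11, 0.0, 'z', 30.1)
  (533.3, 11.3, 111, 21, -88.2, 'z', 32.3)
  (662.9, 15.7, 111, 22, -87.7, 'z', 32.3)
  (790.0, 73.7, 83, 15, 81.1, 'z', 27.6)
  (797.5, 28.0, 56, 7, -90.0, 'z', 32.3)
44
  62
200
  275
```

View pics/top_scene.png

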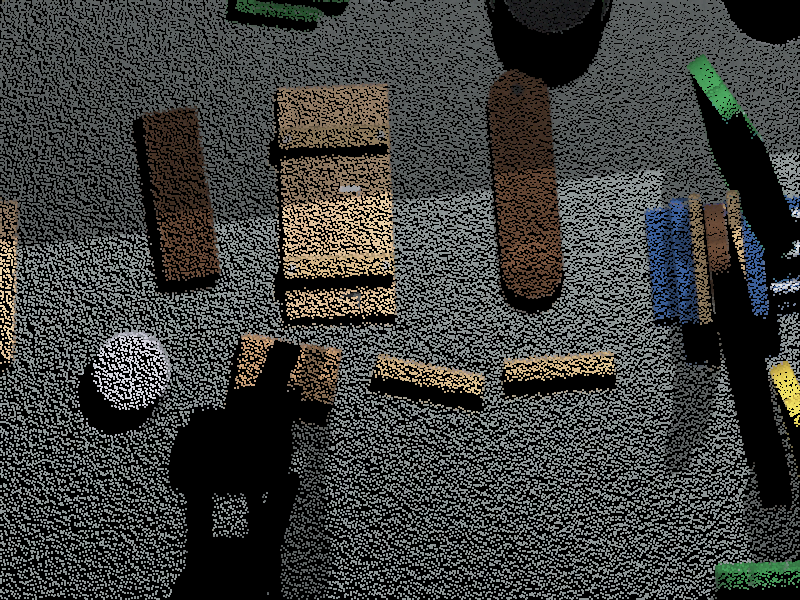

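View pics/wrist0.png

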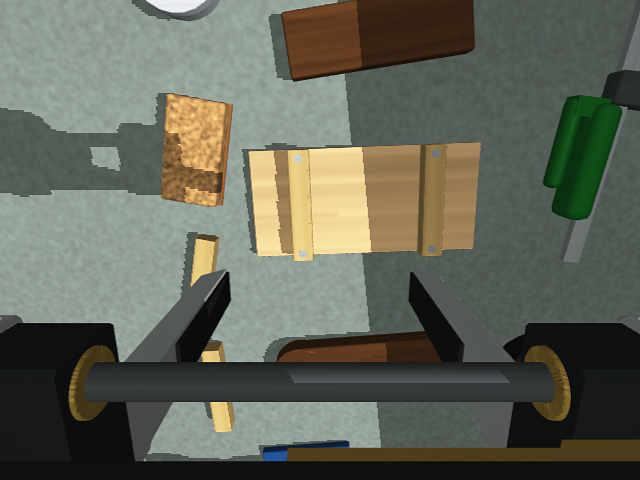

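Both maps agree, and the objects and the bed are well located. I'm starting with the long board.

Emit:
{"api": "step_arm", "payload": {
  "motion": "-3.5 1.3 0 0; -3.5 1.3 0 0; -3.5 1.3 0 0; -3.5 1.3 0 0; -3.5 1.3 0 0; 0 0 0 0.12; 0 0 0 0.12; 0 0 0 0.12",
  "fingers": -1
}}

```text
time: 1.82
eef_pos: [615.1, -176.1, 204.8]
ee_rot: [-2.589, -1.777, 0.001]
ft_force: [0.4, 0.4, 0.3]
width: 94.0
grip_force: 0.0
```

Emit:
{"api": "step_arm", "payload": {
  "motion": "0 0 0 0.12; 0 0 0 0.12; 0 0 0 0.12; 0 0 0 0.12; 0 0 0 0.12; 0 0 0 0.12; 0 0 0 0.12; 0 0 0 0.12"
}}

```text
time: 2.48
eef_pos: [615.0, -175.0, 205.4]
ee_rot: [-3.118, -0.384, 0.0]
ft_force: [-0.4, -0.0, -0.7]
width: 94.0
grip_force: 0.0
```

Emit:
{"api": "step_arm", "payload": {
  "motion": "0 0 0 0.12; 0 0 0 0.05; 0 0 0 0; 0 0 0 0; 0 0 0 0; 0 0 0 0; 0 0 0 0; 0 0 0 0"
}}

```text
time: 3.15
eef_pos: [615.0, -175.0, 205.5]
ee_rot: [3.139, 0.127, 0.0]
ft_force: [0.6, 0.5, -0.2]
width: 94.0
grip_force: 0.0
```

```bash
cat >> h.py <<'E'
def pose():
    s=observe(); M=R.from_rotvec(s['ee_rot']).as_matrix()
    return s['eef_pos'],np.degrees(np.arctan2(M[1,1],M[0,1])),M
def go(x,y,z,phi):
    """needed shift in tool axes (cm) as the tool stands now, and turn (rad)"""
    p,f,M=pose(); d=M.T@(np.array([x,y,z])-p)/10
    t=-((phi-f+180)%360-180)
    print('pos',p.round(1),'phi',round(f,2),'-> shift cm',d.round(2),'turn',round(np.radians(t),3))
E
python3 - <<'E'
from h import *
P,C,p,d=cloud('wrist')
print(*rect(P,12,28,400,800,-300,60),'-',*rect(P,27,37,450,800,-150,150),sep='\n')
cv2.imwrite('pics/w1.png',p[:,:,::-1])
go(616.7,-175.5,100,-85.2); print(observe()['joints'].round(2),observe()['time'])
Q=np.load('c0.npz')
for k in('arr_0','arr_1'):
  for lo,hi in((18,32),(60,140),(142,158)): print(k,lo,hi,*rect(Q[k],lo,hi,400,680,300,560),sep='\n   ')
E
```

```text
(444.0, 27.5, 18, 17, 0.0, 'z', 24.2)
(498.9, 15.0, 93, 32, -87.9, 'z', 12.6)
(614.7, -176.1, 230, 64, 4.8, 'z', 20.3)
(596.9, 9.9, 111, 107, 2.2, 'z', 12.7)
(692.9, 11.3, 101, 41, -87.8, 'z', 12.6)
(784.3, 44.1, 35, 16, 83.7, 'z', 25.9)
-
(533.6, 10.4, 112, 22, -87.7, 'z', 32.1)
(663.0, 15.5, 112, 21, -88.1, 'z', 32.3)
(789.5, -144.5, 23, 11, 0.0, 'z', 31.6)
(784.2, 55.0, 48, 9, 87.8, 'z', 27.6)
pos [ 615.  -175.   205.5] phi -85.36 -> shift cm [ 0.17  0.06 10.55] turn -0.003
[-0.37  0.29  1.14  0.    1.72  1.12] 3.2
arr_0
   18
   32
   (519.5, 360.3, 161, 18, -1.6, 'z', 26.0)
arr_0
   60
   140
   (522.6, 423.1, 161, 13, 1.1, 'z', 101.6)
arr_0
   142
   158
   (523.0, 427.8, 158, 14, -1.1, 'z', 150.1)
arr_1
   18
   32
   (485.5, 426.5, 23, 9, 0.0, 'z', 25.6)
arr_1
   60
   140
   (515.5, 426.9, 163, 19, -1.2, 'z', 100.0)
arr_1
   142
   158
```

Emit:
{"api": "step_arm", "payload": {
  "motion": "0 -0.1 4 0; 0 0 4 0; 0 0 4 0; 0 0 4 0; 0 0 3 0; 0 0 1.2 0; 0 0 0 0; 0 0 0 0"
}}

```text
time: 3.87
eef_pos: [615.2, -174.1, 4.0]
ee_rot: [3.139, 0.127, 0.001]
ft_force: [-0.1, -0.5, 0.3]
width: 94.0
grip_force: 0.0
```

Emit:
{"api": "step_arm", "payload": {
  "motion": "0 0 0 0; 0 0 0 0; 0 0 0 0; 0 0 0 0; 0 0 0 0; 0 0 0 0; 0 0 0 0; 0 0 0 0",
  "fingers": 1,
  "squeeze": 25
}}

```text
time: 4.53
eef_pos: [615.2, -174.4, 3.8]
ee_rot: [3.138, 0.127, 0.001]
ft_force: [0.9, -0.9, 1.0]
width: 62.1
grip_force: 25.0
```

Emit:
{"api": "step_arm", "payload": {
  "motion": "0 0 -1 0; 0 0 -3 0; 0 0 -4 0; 0 0 -3 0; 0 0 0 0; 0 0 0 0; 0 0 0 0; 0 0 0 0"
}}

```text
time: 5.2
eef_pos: [613.2, -173.2, 110.3]
ee_rot: [-3.137, -0.127, 0.008]
ft_force: [-0.4, 1.6, -2.0]
width: 61.6
grip_force: 25.0
```

```bash
python3 - <<'E'
from h import *
P,C,p,d=cloud('wrist')
z=pose()[0][2]
print(*rect(P,z+8,z+24,400,800,-300,-60),'-',*rect(P,27,37,450,800,-150,150),sep='\n')
cv2.imwrite('pics/w2.png',p[:,:,::-1])
go(598.5,13.2,120,2.15-90)
E
```

```text
(542.4, -178.8, 63, 32, -85.2, 'z', 127.1)
(653.9, -170.1, 149, 65, 4.5, 'z', 126.5)
-
(533.5, 9.7, 110, 22, -87.7, 'z', 32.0)
(663.3, 6.2, 94, 22, -87.9, 'z', 32.2)
pos [ 613.2 -173.3  110.2] phi -85.37 -> shift cm [  0.03 -18.71  -0.93] turn 0.043
```

Emit:
{"api": "step_arm", "payload": {
  "motion": "0 -3.7 0 0; 0 -3.8 0 0; 0 -3.8 0 0; 0 -3.7 0 0; 0 -3.7 0 0; 0 0 0 0.04; 0 0 0 0; 0 0 0 0"
}}

```text
time: 5.92
eef_pos: [598.9, 12.5, 111.8]
ee_rot: [3.14, 0.067, -0.005]
ft_force: [0.0, -0.2, -1.8]
width: 61.7
grip_force: 25.0
```

```bash
python3 - <<'E'
from h import *
s=observe();print(s['ft_force'].round(1),s['qvel'].round(3))
P,C,p,d=cloud('wrist'); z=pose()[0][2]
print(*rect(P,z+8,z+24,400,800,-100,120),'-',*rect(P,27,37,450,800,-150,150),sep='\n')
cv2.imwrite('pics/w3.png',p[:,:,::-1])
go(598.5,13.2,36,2.15-90)
P,C,p,d=cloud('scene')
print(*rect(P,z+6,z+26,440,780,-100,120),sep='\n')
E
```

```text
[ 0.  -0.2 -1.8] [-0.03  -0.001 -0.011 -0.    -0.001 -0.002]
(527.9, 9.8, 64, 32, -86.6, 'z', 128.4)
(639.7, 14.0, 149, 65, 2.6, 'z', 128.0)
-
pos [599.2  11.8 112.1] phi -87.65 -> shift cm [-0.05 -0.15  7.61] turn 0.004
(518.0, 16.5, 16, 13, 0.0, 'z', 129.7)
(548.5, 25.7, 29, 11, -81.9, 'z', 128.9)
(640.2, 14.2, 150, 68, 2.5, 'z', 128.5)
```

View pics/w3.png

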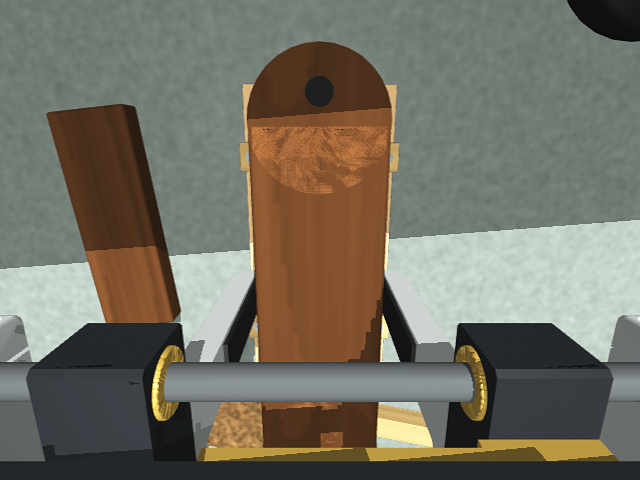

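Emit:
{"api": "step_arm", "payload": {
  "motion": "0 -0.1 0 0; -0.1 0 2 0; 0 0 2 0; 0 0 1.5 0; 0 0 1 0; 0 0 0.5 0; 0 0 0 0; 0 0 0 0"
}}

```text
time: 6.68
eef_pos: [599.3, 13.0, 44.0]
ee_rot: [3.141, 0.063, 0.001]
ft_force: [0.5, 0.7, -1.9]
width: 62.0
grip_force: 25.0
```

```bash
python3 - <<'E'
from h import *
go(598.3,13.2,36,2.15-90); print(observe()['ft_force'].round(1))
E
```

```text
pos [599.3  13.   44. ] phi -87.69 -> shift cm [-0.1  -0.03  0.8 ] turn 0.003
[ 0.5  0.7 -1.9]
```

Emit:
{"api": "step_arm", "payload": {
  "motion": "-0.05 0 0.3 0; 0 0 0.3 0; 0 0 0.2 0; 0 0 0 0; 0 0 0 0; 0 0 0 0; 0 0 0 0; 0 0 0 0"
}}

```text
time: 7.35
eef_pos: [598.6, 13.3, 35.8]
ee_rot: [3.141, 0.064, 0.001]
ft_force: [0.4, -0.6, -1.2]
width: 61.8
grip_force: 25.0
```

Emit:
{"api": "step_arm", "payload": {
  "motion": "0 0 0 0; 0 0 0 0; 0 0 0 0; 0 0 0 0; 0 0 0 0; 0 0 0 0; 0 0 0 0; 0 0 0 0",
  "fingers": -1
}}

```text
time: 8.02
eef_pos: [598.3, 13.3, 35.5]
ee_rot: [3.141, 0.064, 0.0]
ft_force: [0.1, -0.0, -0.3]
width: 94.2
grip_force: 0.0
```

Emit:
{"api": "step_arm", "payload": {
  "motion": "0 0 -2 0; 0 0 -4 0; 0 0 -4 0; 0 0 -4 0; 0 0 -2 0; 0 0 0 0; 0 0 0 0; 0 0 0 0"
}}

```text
time: 8.68
eef_pos: [597.5, 13.4, 193.7]
ee_rot: [-3.141, -0.064, 0.004]
ft_force: [0.3, 0.2, 0.2]
width: 93.9
grip_force: 0.0
```

```bash
python3 - <<'E'
from h import *
P,C,p,d=cloud('wrist'); Q=cloud('scene')[0]
print('w',*rect(P,42,62,400,800,-100,150),'-',*rect(P,27,37,450,800,-150,150),'-',*rect(P,12,28,450,800,80,300),sep='\n')
print('s',*rect(Q,42,62,440,800,-100,150),'-',*rect(Q,27,37,450,750,-150,150),'-',*rect(Q,12,28,350,460,-300,0),sep='\n')
go(425,-80,205,-11.3); cv2.imwrite('pics/w4.png',p[:,:,::-1])
E
```

```text
w
(598.0, 13.7, 231, 64, 2.4, 'z', 52.3)
-
(531.9, 54.8, 23, 21, -86.6, 'z', 32.3)
(535.5, -33.0, 24, 21, -90.0, 'z', 32.2)
(661.5, 60.0, 22, 21, -90.0, 'z', 32.3)
(664.5, -28.0, 24, 21, -90.0, 'z', 32.3)
-
(457.5, 95.0, 30, 15, -90.0, 'z', 25.2)
(605.4, 168.7, 172, 58, 8.6, 'z', 20.2)
s
(600.8, 13.2, 229, 64, 2.9, 'z', 52.5)
-
(532.5, 57.0, 23, 18, 0.0, 'z', 32.5)
(536.5, -31.5, 25, 23, -90.0, 'z', 32.4)
(663.0, 62.5, 20, 17, 0.0, 'z', 32.0)
(666.5, -26.0, 26, 21, -90.0, 'z', 32.3)
-
(425.2, -79.4, 111, 25, 79.0, 'z', 19.8)
(434.0, -209.1, 110, 23, -86.1, 'z', 20.0)
pos [597.   13.4 192.5] phi -87.66 -> shift cm [-17.57   8.63  -1.17] turn -1.333
```

Emit:
{"api": "step_arm", "payload": {
  "motion": "-3.5 1.7 0 0; -3.5 1.7 0 0; -3.5 1.7 0 0; -3.5 1.7 0 0; -3.5 1.8 0 0; 0 0 0 -0.122; 0 0 0 -0.122; 0 0 0 -0.122"
}}

```text
time: 9.45
eef_pos: [425.4, -79.9, 193.6]
ee_rot: [-3.074, -0.641, 0.004]
ft_force: [0.3, 0.3, 0.1]
width: 94.3
grip_force: 0.0
```

Emit:
{"api": "step_arm", "payload": {
  "motion": "0 0 0 -0.122; 0 0 0 -0.122; 0 0 0 -0.122; 0 0 0 -0.122; 0 0 0 -0.122; 0 0 0 -0.122; 0 0 0 -0.122; 0 0 0 -0.122"
}}

```text
time: 10.12
eef_pos: [426.0, -79.5, 193.3]
ee_rot: [-2.411, -2.008, 0.003]
ft_force: [0.1, -0.4, 0.5]
width: 93.9
grip_force: 0.0
```

```bash
python3 - <<'E'
from h import *
P,C,p,d=cloud('wrist')
print('w',*rect(P,14,26,350,500,-300,0),'-',*rect(P,42,62,400,800,-100,150),sep='\n')
go(424.5,-79.7,100,-10.9); cv2.imwrite('pics/w5.png',p[:,:,::-1])
E
```

```text
w
(423.6, -79.2, 112, 21, 79.1, 'z', 20.3)
(431.8, -199.4, 93, 22, -85.6, 'z', 20.3)
-
(593.7, 13.6, 222, 64, 2.4, 'z', 52.3)
pos [426.  -79.4 193.3] phi -10.21 -> shift cm [-0.06 -0.1   9.33] turn 0.012
```

View pics/w5.png

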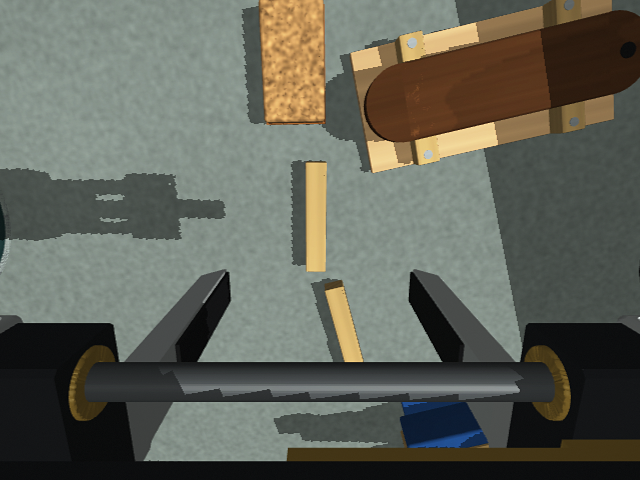

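Emit:
{"api": "step_arm", "payload": {
  "motion": "0 -0.2 4 0.012; 0 0 4 0; 0 0 4 0; 0 0 4 0; 0 0 2 0; 0 0 1 0; 0 0 0 0; 0 0 0 0"
}}

```text
time: 10.83
eef_pos: [424.8, -79.3, 5.0]
ee_rot: [-2.433, -1.986, 0.001]
ft_force: [-0.9, -0.5, 0.6]
width: 94.0
grip_force: 0.0
```

Emit:
{"api": "step_arm", "payload": {
  "motion": "0 0 0 0; 0 0 0 0; 0 0 0 0; 0 0 0 0; 0 0 0 0; 0 0 0 0; 0 0 0 0; 0 0 0 0",
  "fingers": 1,
  "squeeze": 15
}}

```text
time: 11.5
eef_pos: [425.0, -79.4, 5.5]
ee_rot: [2.432, 1.988, 0.0]
ft_force: [-0.1, 1.0, -0.4]
width: 44.2
grip_force: 0.0
```

Emit:
{"api": "step_arm", "payload": {
  "motion": "0 0 -1 0; 0 0 -3 0; 0 0 -4 0; 0 0 -4 0; 0 0 -1 0; 0 0 0 0; 0 0 0 0; 0 0 0 0"
}}

```text
time: 12.17
eef_pos: [423.8, -79.0, 133.6]
ee_rot: [-2.43, -1.987, 0.003]
ft_force: [-0.8, 0.6, 0.3]
width: 0.2
grip_force: 0.0
```

```bash
python3 - <<'E'
from h import *
P,C,p,d=cloud('wrist'); z=pose()[0][2]
print('w',*rect(P,z+8,z+26,350,500,-200,0),sep='\n')
print('s',*rect(cloud('scene')[0],z+8,z+26,350,500,-200,0),sep='\n')
go(533.6,11,100,2.15); cv2.imwrite('pics/w6.png',p[:,:,::-1])
E
```

```text
w
s
pos [423.5 -78.9 133.1] phi -11.46 -> shift cm [11.    9.02  3.27] turn -0.238
```

Emit:
{"api": "step_arm", "payload": {
  "motion": "0 0 -4 0; 0 0 -2 0; 0 0 0 0; 0 0 0 0; 0 0 0 0; 0 0 0 0; 0 0 0 0; 0 0 0 0",
  "fingers": 0
}}

```text
time: 12.93
eef_pos: [424.4, -79.2, 194.2]
ee_rot: [-2.431, -1.987, 0.002]
ft_force: [0.1, -0.1, 1.0]
width: 46.1
grip_force: 0.0
```

```bash
python3 - <<'E'
from h import *
P,C,p,d=cloud('wrist')
print('w',*rect(P,14,26,350,500,-300,0),sep='\n')
print('s',*rect(cloud('scene')[0],12,26,350,500,-200,0),sep='\n')
go(424,-79.5,4,-10.9); print(observe()['width'])
E
```

```text
w
(423.6, -78.9, 111, 22, 79.3, 'z', 20.3)
(431.9, -199.7, 94, 22, -85.6, 'z', 20.3)
s
(425.4, -79.8, 110, 24, 79.0, 'z', 19.9)
(432.0, -177.0, 46, 22, -90.0, 'z', 19.6)
(494.5, -30.5, 29, 13, -90.0, 'z', 13.3)
pos [424.7 -79.3 194.8] phi -11.46 -> shift cm [-0.04 -0.04 19.08] turn -0.01
47.02168324746009
```

The fingers closed too slowly, so nothing was picked up, and the stick hasn't moved. I'll repeat the grasp from a half-open gripper.

Emit:
{"api": "step_arm", "payload": {
  "motion": "0 -0.05 4 -0.01; 0 0 4 0; 0 0 4 0; 0 0 4 0; 0 0 2 0; 0 0 1.1 0; 0 0 0 0; 0 0 0 0"
}}

```text
time: 13.7
eef_pos: [424.1, -79.1, 3.8]
ee_rot: [-2.421, -2.0, 0.001]
ft_force: [0.1, -0.6, -0.0]
width: 47.0
grip_force: 0.0
```

Emit:
{"api": "step_arm", "payload": {
  "motion": "0 0 0 0; 0 0 0 0; 0 0 0 0; 0 0 0 0; 0 0 0 0; 0 0 0 0; 0 0 0 0; 0 0 0 0",
  "fingers": 1,
  "squeeze": 15
}}

```text
time: 14.37
eef_pos: [424.8, -79.4, 4.9]
ee_rot: [2.422, 2.0, 0.001]
ft_force: [-0.5, 0.2, 2.3]
width: 19.7
grip_force: 15.0
```

Emit:
{"api": "step_arm", "payload": {
  "motion": "0 0 0 0; 0 0 -3 0; 0 0 -4 0; 0 0 -4 0; 0 0 -2 0; 0 0 0 0; 0 0 0 0; 0 0 0 0"
}}

```text
time: 15.03
eef_pos: [423.5, -79.0, 132.7]
ee_rot: [-2.42, -1.999, 0.002]
ft_force: [0.2, 0.6, -1.3]
width: 20.2
grip_force: 15.0
```

```bash
python3 - <<'E'
from h import *
P,C,p,d=cloud('wrist'); z=pose()[0][2]
print('w',*rect(P,z+6,z+26,350,500,-200,0),sep='\n')
print('s',*rect(cloud('scene')[0],z+6,z+26,350,500,-200,0),sep='\n')
go(533.6,11,100,2.15); cv2.imwrite('pics/w6.png',p[:,:,::-1])
E
```

```text
w
(427.1, -68.9, 92, 25, 81.7, 'z', 148.0)
s
(419.0, -118.5, 29, 24, -90.0, 'z', 146.5)
(435.5, -47.5, 45, 21, -90.0, 'z', 145.8)
pos [423.1 -78.8 132. ] phi -10.89 -> shift cm [10.91  9.17  3.16] turn -0.228
```

Emit:
{"api": "step_arm", "payload": {
  "motion": "2.7 2.3 0 0; 2.7 2.3 0 0; 2.7 2.3 0 0; 2.8 2.3 0 0; 0 0 1 -0.114; 0 0 1 -0.114; 0 0 0 0; 0 0 0 0"
}}

```text
time: 15.8
eef_pos: [533.9, 10.6, 112.0]
ee_rot: [-2.179, -2.257, 0.005]
ft_force: [-0.1, 0.5, -0.3]
width: 19.5
grip_force: 15.0
```

```bash
python3 - <<'E'
from h import *
P,C,p,d=cloud('wrist'); z=pose()[0][2]
print('w',*rect(P,z+4,z+26,450,600,-150,150),'-',*rect(P,42,62,400,800,-100,150),'-',*rect(P,27,37,450,800,-150,150),sep='\n')
print('s',*rect(cloud('scene')[0],z+6,z+26,450,600,-150,150),sep='\n')
go(533.4,10.8,56.4,2.15); cv2.imwrite('pics/w7.png',p[:,:,::-1])
E
```

```text
w
(536.4, 20.7, 91, 23, -88.4, 'z', 127.3)
-
(502.1, 12.3, 58, 39, -87.0, 'z', 52.3)
(631.6, 15.8, 165, 64, 2.3, 'z', 52.3)
-
(455.0, 81.5, 53, 10, -90.0, 'z', 27.3)
(531.5, 61.6, 21, 11, 4.1, 'z', 32.3)
(661.0, 59.0, 24, 22, -90.0, 'z', 32.3)
(664.5, -30.5, 21, 17, 0.0, 'z', 32.4)
s
(537.5, -18.0, 55, 26, -88.4, 'z', 128.4)
pos [535.1  10.2 114.1] phi 2.03 -> shift cm [ 0.07 -0.16  5.77] turn -0.002
```

View pics/w7.png

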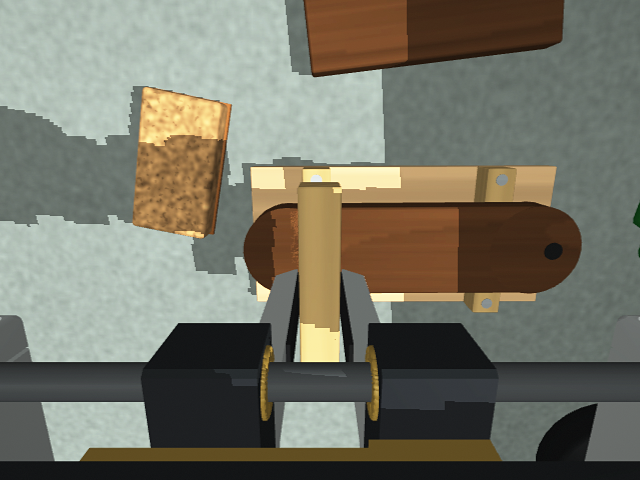

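Emit:
{"api": "step_arm", "payload": {
  "motion": "0 -0.05 2 0; 0 0 1.5 0; 0 0 1 0; 0 0 0.5 0; 0 0 0.2 0; 0 0 0 0; 0 0 0 0; 0 0 0 0"
}}

```text
time: 16.57
eef_pos: [535.7, 10.3, 63.6]
ee_rot: [2.178, 2.262, 0.002]
ft_force: [1.5, -0.1, -0.5]
width: 19.9
grip_force: 15.0
```

```bash
python3 - <<'E'
from h import *
go(533.4,10.8,56.4,2.15); print(observe()['ft_force'].round(1))
E
```

```text
pos [535.7  10.3  63.6] phi 2.16 -> shift cm [ 0.06 -0.23  0.72] turn 0.0
[ 1.5 -0.1 -0.5]
```

Emit:
{"api": "step_arm", "payload": {
  "motion": "0.05 -0.2 0.2 0; 0 0 0.2 0; 0 0 0.15 0; 0 0 0.1 0; 0 0 0 0; 0 0 0 0; 0 0 0 0; 0 0 0 0"
}}

```text
time: 17.23
eef_pos: [533.0, 10.8, 56.9]
ee_rot: [2.179, 2.263, 0.0]
ft_force: [-2.9, 0.2, 5.4]
width: 19.9
grip_force: 15.0
```

```bash
python3 - <<'E'
from h import *
go(533.4,10.8,56.4,2.15); print(observe()['ft_force'].round(1))
E
```

```text
pos [533.   10.8  56.9] phi 2.18 -> shift cm [-0.    0.04  0.05] turn 0.001
[-2.9  0.2  5.4]
```

Emit:
{"api": "step_arm", "payload": {
  "motion": "0 0.02 -0.05 0; 0 0 0 0; 0 0 0 0; 0 0 0 0; 0 0 0 0; 0 0 0 0; 0 0 0 0; 0 0 0 0"
}}

```text
time: 17.9
eef_pos: [533.2, 10.8, 56.9]
ee_rot: [2.179, 2.263, 0.0]
ft_force: [-2.7, -0.2, 4.3]
width: 20.0
grip_force: 15.0
```

Emit:
{"api": "step_arm", "payload": {
  "motion": "0 0 0 0; 0 0 0 0; 0 0 0 0; 0 0 0 0; 0 0 0 0; 0 0 -2 0; 0 0 -4 0; 0 0 -4 0",
  "fingers": 0
}}

```text
time: 18.57
eef_pos: [531.5, 10.9, 155.3]
ee_rot: [-2.176, -2.26, 0.005]
ft_force: [0.6, 0.4, 0.1]
width: 46.7
grip_force: 0.0
```

Emit:
{"api": "step_arm", "payload": {
  "motion": "0 0 -4 0; 0 0 0 0; 0 0 0 0; 0 0 0 0; 0 0 0 0; 0 0 0 0; 0 0 0 0; 0 0 0 0"
}}

```text
time: 19.23
eef_pos: [532.6, 10.9, 195.1]
ee_rot: [-2.177, -2.262, 0.002]
ft_force: [0.6, 0.2, -0.1]
width: 47.1
grip_force: 0.0
```

```bash
python3 - <<'E'
from h import *
P,C,p,d=cloud('wrist'); Q=cloud('scene')[0]
for n,P in(('w',P),('s',Q)):
  print(n,*rect(P,66,80,450,620,-150,150),'-',*rect(P,44,62,400,800,-100,150),'-',*rect(P,27,37,450,800,-150,150),sep='\n')
print(*rect(Q,14,26,350,500,-300,-100))
go(433,-209,190,4.2)
E
```

```text
w
(535.1, 11.0, 111, 21, -87.3, 'z', 72.3)
-
(504.4, 10.1, 63, 42, -87.5, 'z', 52.3)
(629.7, 15.8, 169, 63, 2.3, 'z', 52.3)
-
(457.0, 94.0, 24, 14, -90.0, 'z', 27.3)
(661.5, 59.0, 24, 21, -90.0, 'z', 32.3)
(664.5, -29.5, 21, 19, 0.0, 'z', 32.4)
(790.0, 71.9, 86, 16, 82.4, 'z', 27.6)
(797.5, 31.0, 62, 7, -90.0, 'z', 31.8)
s
(536.9, 10.3, 109, 22, -87.5, 'z', 72.3)
-
(499.0, 11.0, 58, 30, -90.0, 'z', 52.4)
(628.7, 14.8, 173, 63, 2.3, 'z', 52.5)
-
(537.0, 57.5, 17, 12, -90.0, 'z', 32.2)
(539.5, -31.5, 25, 15, -90.0, 'z', 32.4)
(662.5, 62.5, 21, 17, 0.0, 'z', 32.2)
(666.0, -26.0, 26, 22, -90.0, 'z', 32.4)
(795.5, 103.5, 21, 11, -90.0, 'z', 27.9)
(434.6, -209.3, 109, 22, -85.8, 'z', 20.1)
pos [532.9  10.8 195.8] phi 2.18 -> shift cm [-21.59 -10.81   0.59] turn -0.035
```

Emit:
{"api": "step_arm", "payload": {
  "motion": "-3.6 -1.8 0 -0.035; -3.6 -1.8 0 0; -3.6 -1.8 0 0; -3.6 -1.8 0 0; -3.6 -1.8 0 0; -3.6 -1.8 0 0; 0 0 0 0; 0 0 0 0"
}}

```text
time: 20.0
eef_pos: [439.0, -213.7, 196.4]
ee_rot: [-2.144, -2.296, -0.0]
ft_force: [0.2, 1.1, -0.8]
width: 46.9
grip_force: 0.0
```

Emit:
{"api": "step_arm", "payload": {
  "motion": "0 0 4 0; 0 0 4 0; 0 0 0 0; 0 0 0 0; 0 0 0 0; 0 0 0 0; 0 0 0 0; 0 0 0 0"
}}

```text
time: 20.67
eef_pos: [441.5, -212.7, 119.3]
ee_rot: [2.135, 2.298, 0.002]
ft_force: [0.8, -0.2, 0.5]
width: 47.3
grip_force: 0.0
```

```bash
python3 - <<'E'
from h import *
P,C,p,d=cloud('wrist')
print('w',*rect(P,14,26,350,500,-300,-100),sep='\n')
go(432.9,-209.2,4,4.2)
E
```

```text
w
(432.0, -209.1, 111, 21, -85.9, 'z', 20.3)
pos [ 441.1 -212.6  118.6] phi 4.2 -> shift cm [ 0.42 -0.83 11.46] turn -0.0
```

Emit:
{"api": "step_arm", "payload": {
  "motion": "0.4 -0.85 0 0; 0 0 3 0; 0 0 4 0; 0 0 3 0; 0 0 1.4 0; 0 0 0 0; 0 0 0 0; 0 0 0 0"
}}

```text
time: 21.38
eef_pos: [431.0, -208.6, 2.9]
ee_rot: [2.139, 2.3, 0.0]
ft_force: [0.4, 0.0, 0.4]
width: 46.8
grip_force: 0.0
```

Emit:
{"api": "step_arm", "payload": {
  "motion": "0 0 0 0; 0 0 0 0; 0 0 0 0; 0 0 0 0; 0 0 0 0; 0 0 0 0; 0 0 0 0; 0 0 0 0",
  "fingers": 1
}}

```text
time: 22.05
eef_pos: [431.1, -208.6, 2.6]
ee_rot: [2.139, 2.301, 0.0]
ft_force: [0.0, 0.1, -0.1]
width: 20.1
grip_force: 15.0
```

Emit:
{"api": "step_arm", "payload": {
  "motion": "0 0 0 0; 0 0 -3 0; 0 0 -4 0; 0 0 -4 0; 0 0 -2 0; 0 0 0 0; 0 0 0 0; 0 0 0 0"
}}

```text
time: 22.72
eef_pos: [430.2, -208.0, 130.6]
ee_rot: [-2.137, -2.299, 0.001]
ft_force: [-0.4, 0.8, -0.5]
width: 19.7
grip_force: 15.0
```

```bash
python3 - <<'E'
from h import *
P,C,p,d=cloud('wrist'); z=pose()[0][2]
print('w',*rect(P,z+6,z+26,350,500,-300,0),sep='\n')
print('s',*rect(cloud('scene')[0],z+6,z+26,350,500,-300,0),sep='\n')
go(663.3,15.6,100,2.15)
E
```

```text
w
(431.7, -197.2, 90, 23, -85.9, 'z', 148.3)
s
(431.0, -161.5, 20, 15, 0.0, 'z', 144.8)
(438.0, -251.0, 24, 24, -90.0, 'z', 147.2)
pos [ 429.7 -207.7  129.8] phi 4.18 -> shift cm [20.56 24.93  2.94] turn 0.035
```

Emit:
{"api": "step_arm", "payload": {
  "motion": "2.57 3.1 0 0; 2.57 3.1 0 0; 2.57 3.1 0 0; 2.57 3.1 0 0; 2.57 3.1 0 0; 2.57 3.1 0 0; 2.57 3.1 0 0; 2.57 3.2 0 0"
}}

```text
time: 23.48
eef_pos: [664.4, 16.3, 129.6]
ee_rot: [-2.136, -2.299, 0.005]
ft_force: [1.1, -0.5, 0.2]
width: 19.6
grip_force: 15.0
```

Emit:
{"api": "step_arm", "payload": {
  "motion": "0 0 0 0.035; 0 0 1.5 0; 0 0 1.5 0; 0 0 0 0; 0 0 0 0; 0 0 0 0; 0 0 0 0; 0 0 0 0"
}}

```text
time: 24.15
eef_pos: [665.0, 14.4, 103.8]
ee_rot: [2.178, 2.262, 0.002]
ft_force: [0.1, 0.2, -0.2]
width: 20.0
grip_force: 15.0
```

```bash
python3 - <<'E'
from h import *
P,C,p,d=cloud('wrist'); z=pose()[0][2]
print('w',*rect(P,z+4,z+26,600,750,-150,150),'-',*rect(P,62,78,400,800,-100,150),'-',*rect(P,27,37,500,760,-150,150),sep='\n')
go(663.3,15.6,54.7,2.15)
E
```

```text
w
(666.5, 25.5, 89, 23, -90.0, 'z', 121.4)
-
(535.6, 10.5, 112, 23, -87.8, 'z', 72.0)
-
(537.5, 54.5, 25, 11, -90.0, 'z', 32.0)
(541.0, -36.0, 16, 10, -90.0, 'z', 32.2)
(661.0, 66.0, 20, 12, 0.0, 'z', 32.4)
pos [664.9  14.4 103.8] phi 2.16 -> shift cm [ 0.13 -0.17  4.91] turn 0.0
```

Emit:
{"api": "step_arm", "payload": {
  "motion": "0.1 -0.15 1 0; 0 0 1.5 0; 0 0 1 0; 0 0 0.6 0; 0 0 0 0; 0 0 0 0; 0 0 0 0; 0 0 0 0"
}}

```text
time: 24.87
eef_pos: [663.6, 15.5, 62.6]
ee_rot: [2.178, 2.262, 0.002]
ft_force: [-0.6, 0.6, -0.0]
width: 19.9
grip_force: 15.0
```

```bash
python3 - <<'E'
from h import *
go(663.5,15.6,54.7,2.15); print(observe()['ft_force'].round(1))
E
```

```text
pos [663.6  15.5  62.6] phi 2.18 -> shift cm [ 0.01 -0.01  0.79] turn 0.0
[-0.6  0.6 -0. ]
```

Emit:
{"api": "step_arm", "payload": {
  "motion": "0 0 0.3 0; 0 0 0.3 0; 0 0 0.13 0; 0 0 0 0; 0 0 0 0; 0 0 0 0; 0 0 0 0; 0 0 0 0"
}}

```text
time: 25.53
eef_pos: [663.0, 15.6, 54.6]
ee_rot: [2.179, 2.263, 0.0]
ft_force: [-0.4, 0.1, 2.9]
width: 19.7
grip_force: 15.0
```

Emit:
{"api": "step_arm", "payload": {
  "motion": "0 0 0 0; 0 0 0 0; 0 0 0 0; 0 0 0 0; 0 0 0 0; 0 0 -2 0; 0 0 -4 0; 0 0 -4 0",
  "fingers": 0
}}

```text
time: 26.2
eef_pos: [661.2, 15.7, 152.4]
ee_rot: [-2.176, -2.26, 0.006]
ft_force: [1.1, 0.0, -0.2]
width: 47.0
grip_force: 0.0
```

Emit:
{"api": "step_arm", "payload": {
  "motion": "0 0 -4 0; 0 0 0 0; 0 0 0 0; 0 0 0 0; 0 0 0 0; 0 0 0 0; 0 0 0 0; 0 0 0 0",
  "fingers": -1
}}

```text
time: 26.87
eef_pos: [662.4, 15.6, 192.6]
ee_rot: [-2.177, -2.262, 0.003]
ft_force: [-0.1, 0.4, -0.0]
width: 93.6
grip_force: 0.0
```

```bash
python3 - <<'E'
from h import *
P,C,p,d=cloud('wrist'); Q=cloud('scene')[0]
for n,P in(('w',P),('s',Q)):
  print(n,*rect(P,66,80,450,720,-150,150),'-',*rect(P,44,62,400,800,-100,150),'-',*rect(P,27,37,450,720,-150,150),'-',*rect(P,14,26,500,750,100,300),sep='\n')
go(605.5,168.8,190,8.65-90)
E
```

```text
w
(535.7, 10.7, 111, 22, -87.9, 'z', 72.2)
(664.8, 15.7, 110, 22, -87.3, 'z', 72.2)
-
(500.1, 9.9, 63, 34, -87.5, 'z', 52.3)
(599.2, 14.3, 111, 64, 2.0, 'z', 52.3)
(694.2, 18.2, 64, 38, -87.3, 'z', 52.3)
-
(456.0, 79.5, 53, 12, -90.0, 'z', 27.4)
(539.0, 53.5, 25, 8, -90.0, 'z', 32.0)
-
(605.6, 169.4, 171, 58, 8.6, 'z', 20.2)
s
(537.1, 10.4, 109, 23, -87.5, 'z', 72.3)
(666.4, 15.0, 111, 23, -87.5, 'z', 72.3)
-
(499.0, 11.0, 56, 28, -90.0, 'z', 52.5)
(594.7, 11.0, 103, 68, 2.8, 'z', 52.5)
(694.5, 17.0, 62, 41, -90.0, 'z', 52.5)
-
(538.0, -31.5, 25, 18, -90.0, 'z', 31.9)
(536.5, 57.5, 15, 13, -90.0, 'z', 31.7)
(668.5, -27.0, 26, 17, -90.0, 'z', 32.0)
(667.5, 63.0, 16, 11, -90.0, 'z', 32.7)
-
(627.7, 172.6, 129, 58, 8.7, 'z', 20.5)
pos [662.6  15.6 193.4] phi 2.17 -> shift cm [15.53 -5.13  0.35] turn 1.458
```

Emit:
{"api": "step_arm", "payload": {
  "motion": "3.1 -1 0 0; 3.1 -1 0 0; 3.1 -1 0 0; 3.1 -1 0 0; 3.1 -1.1 0 0; 0 0 0 0.122; 0 0 0 0.122; 0 0 0 0.122"
}}

```text
time: 27.63
eef_pos: [605.6, 169.6, 194.2]
ee_rot: [2.558, 1.823, 0.0]
ft_force: [-1.2, -0.0, -0.3]
width: 94.1
grip_force: 0.0
```

Emit:
{"api": "step_arm", "payload": {
  "motion": "0 0 0 0.122; 0 0 0 0.122; 0 0 0 0.122; 0 0 0 0.122; 0 0 0 0.122; 0 0 0 0.122; 0 0 0 0.122; 0 0 0 0.122"
}}

```text
time: 28.3
eef_pos: [606.0, 168.5, 194.1]
ee_rot: [3.115, 0.408, -0.0]
ft_force: [-0.4, -0.8, -0.2]
width: 93.8
grip_force: 0.0
```

Emit:
{"api": "step_arm", "payload": {
  "motion": "0 0 4 0.115; 0 0 4 0; 0 0 0 0; 0 0 0 0; 0 0 0 0; 0 0 0 0; 0 0 0 0; 0 0 0 0"
}}

```text
time: 28.97
eef_pos: [607.8, 168.9, 117.3]
ee_rot: [-3.132, -0.238, -0.008]
ft_force: [-0.1, -0.1, -0.1]
width: 94.0
grip_force: 0.0
```

```bash
python3 - <<'E'
from h import *
P,C,p,d=cloud('wrist')
print('w',*rect(P,14,26,500,750,100,300),sep='\n')
go(605.5,169.0,3,8.65-90)
E
```

```text
w
(605.6, 169.3, 171, 58, 8.4, 'z', 20.3)
pos [607.4 168.8 116.7] phi -81.3 -> shift cm [-0.23 -0.04 11.36] turn 0.001
```

Emit:
{"api": "step_arm", "payload": {
  "motion": "-0.15 -0.05 3 0; 0 0 4 0; 0 0 3 0; 0 0 1.35 0; 0 0 0 0; 0 0 0 0; 0 0 0 0; 0 0 0 0"
}}

```text
time: 29.68
eef_pos: [605.2, 168.9, 1.6]
ee_rot: [-3.132, -0.238, -0.002]
ft_force: [0.1, -0.4, -0.4]
width: 93.8
grip_force: 0.0
```

Emit:
{"api": "step_arm", "payload": {
  "motion": "0 0 0 0; 0 0 0 0; 0 0 0 0; 0 0 0 0; 0 0 0 0; 0 0 0 0; 0 0 0 0; 0 0 0 0",
  "fingers": 1,
  "squeeze": 25
}}

```text
time: 30.35
eef_pos: [604.5, 168.8, 0.6]
ee_rot: [-3.133, -0.238, 0.0]
ft_force: [-1.0, 0.3, -0.0]
width: 56.0
grip_force: 25.0
```

Emit:
{"api": "step_arm", "payload": {
  "motion": "0 0 0 0; 0 0 -3 0; 0 0 -4 0; 0 0 -4 0; 0 0 -3 0; 0 0 0 0; 0 0 0 0; 0 0 0 0"
}}

```text
time: 31.02
eef_pos: [603.5, 168.6, 138.7]
ee_rot: [3.132, 0.238, -0.005]
ft_force: [0.3, -0.2, -2.1]
width: 55.7
grip_force: 25.0
```

```bash
python3 - <<'E'
from h import *
P,C,p,d=cloud('wrist'); z=pose()[0][2]
print('w',*rect(P,z+4,z+26,500,750,80,300),sep='\n')
print('s',*rect(cloud('scene')[0],z+6,z+26,500,750,80,300),sep='\n')
go(599.5,13.3,143,2.15-90)
E
```

```text
w
(536.0, 158.4, 58, 32, -80.5, 'z', 158.5)
(630.6, 172.0, 119, 60, 8.7, 'z', 158.2)
s
(639.7, 172.4, 105, 76, 11.3, 'z', 157.0)
pos [602.7 168.4 137.1] phi -81.31 -> shift cm [-2.67 15.29 -0.57] turn 0.114
```

Emit:
{"api": "step_arm", "payload": {
  "motion": "-0.7 3.8 0 0; -0.7 3.8 0 0; -0.7 3.8 0 0; -0.7 3.9 0 0; 0 0 0 0.114; 0 0 0 0; 0 0 0 0; 0 0 0 0"
}}

```text
time: 31.78
eef_pos: [599.3, 14.3, 139.2]
ee_rot: [-3.14, -0.064, 0.004]
ft_force: [0.4, 0.5, -1.2]
width: 55.8
grip_force: 25.0
```

Emit:
{"api": "step_arm", "payload": {
  "motion": "0 0 1.5 0; 0 0 1.5 0; 0 0 0 0; 0 0 0 0; 0 0 0 0; 0 0 0 0; 0 0 0 0; 0 0 0 0"
}}

```text
time: 32.45
eef_pos: [600.5, 13.4, 111.7]
ee_rot: [3.141, 0.06, 0.003]
ft_force: [-0.1, -1.0, -1.1]
width: 55.6
grip_force: 25.0
```

```bash
python3 - <<'E'
from h import *
P,C,p,d=cloud('wrist'); z=pose()[0][2]
print('w',*rect(P,z+4,z+26,480,750,-100,150),'-',*rect(P,66,80,450,720,-150,150),'-',*rect(P,44,62,400,800,-100,150),sep='\n')
go(597.6,13.3,73,2.15-90); cv2.imwrite('pics/w8.png',p[:,:,::-1])
E
```

```text
w
(532.0, 11.5, 57, 32, -90.0, 'z', 131.2)
(627.9, 14.3, 118, 60, 1.0, 'z', 131.4)
-
(663.0, 61.5, 20, 17, 0.0, 'z', 72.3)
(666.5, -30.5, 21, 19, 0.0, 'z', 72.3)
-
(701.5, 17.5, 57, 23, -90.0, 'z', 52.3)
pos [600.3  13.3 111.5] phi -87.82 -> shift cm [-0.28 -0.01  3.85] turn 0.0
```

View pics/w8.png

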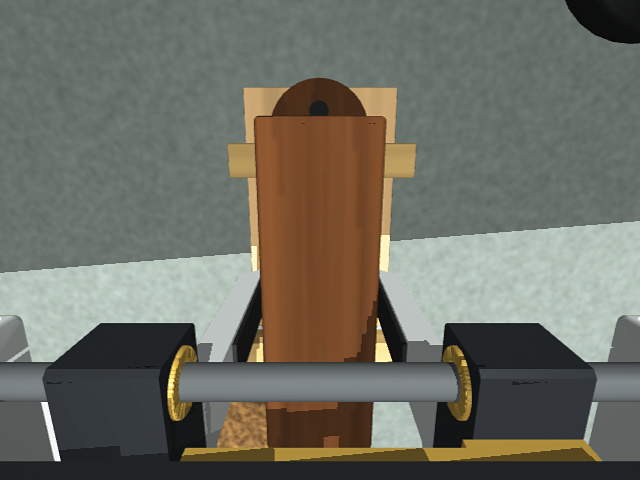

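Emit:
{"api": "step_arm", "payload": {
  "motion": "-0.25 0 0.5 0; 0 0 1 0; 0 0 1 0; 0 0 0.5 0; 0 0 0 0; 0 0 0 0; 0 0 0 0; 0 0 0 0"
}}

```text
time: 33.17
eef_pos: [597.9, 13.2, 81.3]
ee_rot: [3.141, 0.059, 0.002]
ft_force: [-0.1, 0.3, -0.7]
width: 55.7
grip_force: 25.0
```

```bash
python3 - <<'E'
from h import *
go(597.4,13.3,73,2.15-90); print(observe()['ft_force'].round(1))
E
```

```text
pos [597.9  13.2  81.3] phi -87.84 -> shift cm [-0.05 -0.01  0.83] turn 0.0
[-0.1  0.3 -0.7]
```

Emit:
{"api": "step_arm", "payload": {
  "motion": "0 0 0.3 0; 0 0 0.3 0; 0 0 0.2 0; 0 0 0 0; 0 0 0 0; 0 0 0 0; 0 0 0 0; 0 0 0 0"
}}

```text
time: 33.83
eef_pos: [597.4, 13.3, 72.7]
ee_rot: [3.141, 0.059, 0.0]
ft_force: [-0.9, 0.4, -1.0]
width: 56.0
grip_force: 25.0
```

Emit:
{"api": "step_arm", "payload": {
  "motion": "0 0 0 0; 0 0 0 0; 0 0 0 0; 0 0 0 0; 0 0 0 0; 0 0 0 0; 0 0 0 0; 0 0 0 0",
  "fingers": -1
}}

```text
time: 34.5
eef_pos: [597.4, 13.2, 72.7]
ee_rot: [3.141, 0.059, 0.0]
ft_force: [0.9, -0.1, 0.2]
width: 94.2
grip_force: 0.0
```

Emit:
{"api": "step_arm", "payload": {
  "motion": "0 0 -2 0; 0 0 -4 0; 0 0 -4 0; 0 0 -4 0; 0 0 -2 0; 0 0 0 0; 0 0 0 0; 0 0 0 0"
}}

```text
time: 35.17
eef_pos: [596.8, 13.3, 230.9]
ee_rot: [-3.141, -0.059, 0.004]
ft_force: [-0.0, -0.1, -1.5]
width: 94.2
grip_force: 0.0
```

```bash
python3 - <<'E'
from h import *
P,C,p,d=cloud('wrist'); Q=cloud('scene')[0]
for n,P in(('w',P),('s',Q)):
  print(n,*rect(P,84,100,450,750,-150,150),'-',*rect(P,66,80,450,720,-150,150),'-',*rect(P,44,62,400,800,-100,150),'-',*rect(P,27,37,450,720,-150,150),sep='\n')
for n,P in(('s',Q),('d',cloud('side')[0])):
  for lo,hi in((18,32),(100,140),(142,158)): print(n,lo,hi,*rect(P,lo,hi,400,680,300,560),sep='\n   ')
go(541,-368,280,3)
E
```

```text
w
(598.8, 13.5, 171, 58, 2.3, 'z', 92.3)
-
(533.8, 53.2, 25, 22, -87.1, 'z', 72.1)
(537.0, -31.7, 27, 21, -87.0, 'z', 72.2)
(663.5, 57.5, 25, 21, -90.0, 'z', 72.2)
(666.5, -27.0, 28, 21, -90.0, 'z', 72.2)
-
(488.9, 8.9, 42, 12, -87.6, 'z', 52.3)
(698.5, 17.5, 61, 29, -90.0, 'z', 52.4)
-
(455.0, 99.5, 17, 10, -90.0, 'z', 27.4)
s
(600.2, 13.4, 172, 57, 2.2, 'z', 92.5)
-
(535.0, 55.5, 22, 19, 0.0, 'z', 72.5)
(538.2, -30.1, 29, 23, -85.6, 'z', 72.2)
(665.0, 60.0, 20, 20, -90.0, 'z', 72.3)
(668.0, -25.0, 30, 22, -90.0, 'z', 72.4)
-
(594.5, -13.3, 101, 10, 2.4, 'z', 52.6)
(694.0, 17.5, 63, 40, -90.0, 'z', 52.4)
-
(540.5, -31.5, 25, 15, -90.0, 'z', 31.8)
(671.0, -26.0, 26, 10, -90.0, 'z', 31.8)
s
   18
   32
   (520.0, 360.2, 162, 17, -1.1, 'z', 26.1)
s
   100
   140
   (459.0, 424.0, 34, 6, 0.0, 'z', 120.5)
   (540.0, 424.5, 126, 11, 0.0, 'z', 120.2)
s
   142
   158
   (522.4, 427.4, 161, 15, -1.3, 'z', 150.0)
d
   18
   32
d
   100
   140
   (515.5, 425.9, 161, 15, -1.1, 'z', 120.5)
d
   142
   158
pos [596.4  13.3 229.8] phi -87.84 -> shift cm [-7.   37.89 -5.  ] turn -1.585
```

Emit:
{"api": "step_arm", "payload": {
  "motion": "-0.6 3.5 -2 0; -0.6 3.5 -2 0; -0.6 3.6 -2 0; -0.6 3.6 -2 0; -0.6 3.8 -1 0; -0.6 3.8 -1 0; -0.6 3.8 0 0; -0.6 3.8 0 0"
}}

```text
time: 35.98
eef_pos: [560.1, -284.2, 332.2]
ee_rot: [-3.141, -0.059, 0.001]
ft_force: [0.4, -0.5, 0.0]
width: 94.7
grip_force: 0.0
```

Emit:
{"api": "step_arm", "payload": {
  "motion": "-0.4 4 0 0; -0.4 4 0 0; 0 0.5 0 -0.12; 0 0 0 -0.122; 0 0 0 -0.122; 0 0 0 -0.122; 0 0 0 -0.122; 0 0 0 -0.122"
}}

```text
time: 36.65
eef_pos: [555.6, -367.7, 330.5]
ee_rot: [-2.907, -1.184, 0.003]
ft_force: [-0.1, 0.1, -0.1]
width: 94.2
grip_force: 0.0
```

Emit:
{"api": "step_arm", "payload": {
  "motion": "0 0 0 -0.122; 0 0 0 -0.122; 0 0 0 -0.122; 0 0 0 -0.122; 0 0 0 -0.122; 0 0 0 -0.122; 0 0 0 -0.122; 0 0 0 0",
  "fingers": 0
}}

```text
time: 37.32
eef_pos: [555.6, -367.5, 330.7]
ee_rot: [-2.16, -2.277, 0.0]
ft_force: [-0.0, -0.4, 0.0]
width: 47.5
grip_force: 0.0
```

```bash
python3 - <<'E'
from h import *
P,C,p,d=cloud('wrist')
for lo,hi in((44,62),(258,275),(205,275)): print(lo,hi,*rect(P,lo,hi,400,760,-480,-280),sep='\n  ')
cv2.imwrite('pics/w9.png',p[:,:,::-1])
go(541,-368,280,3); print(observe()['joints'].round(2))
E
```

```text
44
  62
  (538.8, -341.9, 130, 37, 5.0, 'z', 55.5)
  (572.5, -477.0, 45, 6, 0.0, 'z', 49.2)
258
  275
  (541.1, -369.2, 35, 22, 5.0, 'z', 265.3)
205
  275
  (540.9, -368.9, 59, 23, 5.0, 'z', 259.4)
  (694.8, -375.0, 41, 23, 33.7, 'z', 248.7)
pos [ 555.7 -367.5  330.9] phi 2.78 -> shift cm [ 0.01 -1.46  5.09] turn -0.004
[-0.67  0.38  0.77  0.    1.99 -0.72]
```

View pics/w9.png

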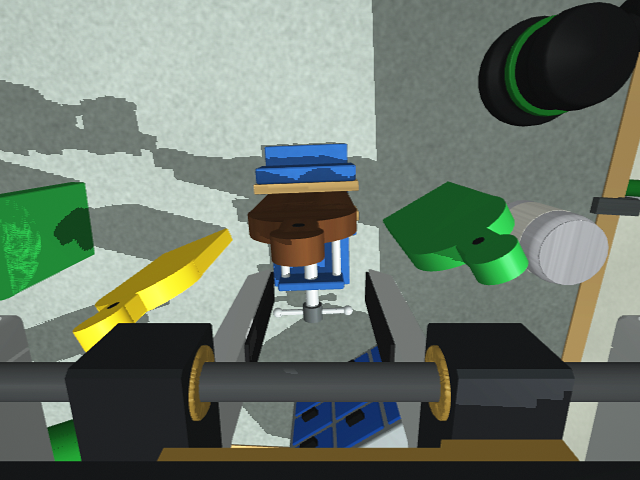

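Emit:
{"api": "step_arm", "payload": {
  "motion": "-0.1 -1.45 0 -0.035; 0 0 0 0; 0 0 0 0; 0 0 0 0; 0 0 0 0; 0 0 0 0; 0 0 0 0; 0 0 0 0",
  "fingers": -0.3
}}

```text
time: 38.03
eef_pos: [541.6, -369.3, 332.6]
ee_rot: [-2.124, -2.315, -0.0]
ft_force: [0.2, -1.2, -0.6]
width: 61.4
grip_force: 0.0
```

```bash
python3 - <<'E'
from h import *
P,C,p,d=cloud('wrist')
for lo,hi in((44,62),(258,275),(205,275)): print(lo,hi,*rect(P,lo,hi,450,640,-480,-280),sep='\n  ')
go(541,-369,228,4.9)
E
```

```text
44
  62
  (538.2, -342.0, 130, 37, 5.2, 'z', 55.5)
  (570.5, -476.5, 53, 7, 0.0, 'z', 48.9)
258
  275
  (541.0, -369.0, 35, 22, 5.4, 'z', 265.2)
205
  275
  (541.2, -368.8, 58, 23, 5.4, 'z', 259.2)
pos [ 541.6 -369.3  332.6] phi 4.92 -> shift cm [ 0.03 -0.05 10.46] turn 0.0
```

Emit:
{"api": "step_arm", "payload": {
  "motion": "0 -0.05 2 0; 0 0 3 0; 0 0 3 0; 0 0 2 0; 0 0 0.4 0; 0 0 0 0; 0 0 0 0; 0 0 0 0"
}}

```text
time: 38.75
eef_pos: [541.7, -370.0, 231.4]
ee_rot: [2.121, 2.312, 0.001]
ft_force: [-1.0, -0.5, -0.0]
width: 60.9
grip_force: 0.0
```

Emit:
{"api": "step_arm", "payload": {
  "motion": "0 0 0 0; 0 0 0 0; 0 0 0 0; 0 0 0 0; 0 0 0 0; 0 0 0 0; 0 0 0 0; 0 0 0 0",
  "fingers": 1,
  "squeeze": 25
}}

```text
time: 39.42
eef_pos: [540.9, -369.6, 229.5]
ee_rot: [2.123, 2.314, -0.0]
ft_force: [-0.7, -0.6, 4.3]
width: 39.6
grip_force: 25.0
```

Emit:
{"api": "step_arm", "payload": {
  "motion": "0 0 -0.5 0; 0 0 -1 0; 0 0 -1.5 0; 0 0 -1.5 0; 0 0 -1.5 0; 0 0 0 0; 0 0 0 0; 0 0 0 0"
}}

```text
time: 40.08
eef_pos: [540.7, -369.2, 287.4]
ee_rot: [-2.123, -2.314, -0.0]
ft_force: [1.0, 1.0, -2.2]
width: 39.3
grip_force: 25.0
```

```bash
python3 - <<'E'
from h import *
P,C,p,d=cloud('wrist'); z=pose()[0][2]
for lo,hi in((z+25,z+45),): print(lo,hi,*rect(P,lo,hi,450,640,-480,-280),sep='\n  ')
go(541,-369,228,4.9);print(observe()['ft_force'].round(1),observe()['joints'].round(2)); cv2.imwrite('pics/w10.png',p[:,:,::-1])
S=cloud('side'); cv2.imwrite('pics/s10.png',S[2][:,:,::-1][120:420,320:620])
E
```

```text
311.8840602179311
  331.8840602179311
  (543.4, -368.6, 43, 23, 4.8, 'z', 322.5)
pos [ 540.6 -369.1  286.9] phi 4.93 -> shift cm [-0.01  0.05  5.89] turn 0.001
[ 0.  -0.4 -2.5] [-0.69  0.33  0.92  0.    1.89 -0.77]
```

View pics/s10.png

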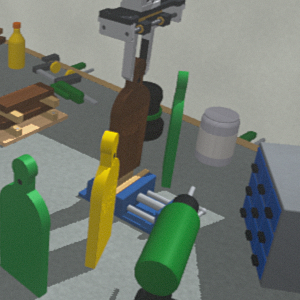

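Emit:
{"api": "step_arm", "payload": {
  "motion": "0 0 -0.5 0; 0 0 -1.5 0; 0 0 -2 0; 0 0 -2 0; 0 0 -1 0; 0 0 0 0.05; 0 0 0 0.057; 0 0 0 0",
  "squeeze": 40
}}

```text
time: 40.85
eef_pos: [540.9, -369.4, 358.8]
ee_rot: [2.246, 2.197, 0.0]
ft_force: [0.5, -0.3, -1.9]
width: 39.1
grip_force: 40.0
```

Emit:
{"api": "step_arm", "payload": {
  "motion": "1 -0.1 0 0; 2 -0.1 0 0; 3 -0.15 0 0; 3 -0.15 0 0; 3 -0.15 0 0; 3 -0.15 0 0; 3 -0.15 0 0; 3 -0.15 0 0"
}}

```text
time: 41.52
eef_pos: [533.5, -157.0, 358.5]
ee_rot: [-2.242, -2.199, -0.0]
ft_force: [0.4, -0.2, -1.6]
width: 39.0
grip_force: 40.0
```

Emit:
{"api": "step_arm", "payload": {
  "motion": "3.4 -0.15 0 0; 3.4 -0.15 0 0; 3.4 -0.15 0 0; 3.4 -0.15 0 0; 3.4 -0.15 0 0; 3.4 -0.15 0 0; 3.4 -0.15 0 0; 3.4 -0.15 0 0"
}}

```text
time: 42.18
eef_pos: [526.8, 115.1, 358.6]
ee_rot: [-2.242, -2.2, 0.0]
ft_force: [1.2, -0.3, -2.0]
width: 39.1
grip_force: 40.0
```

Emit:
{"api": "step_arm", "payload": {
  "motion": "3.4 -0.15 0 0; 3.4 -0.15 0 0; 3.4 -0.15 0 0; 3.4 -0.15 0 0; 3 -0.15 0 0; 2.5 -0.15 0 0; 1.7 -0.1 0 0; 1 0 0 0"
}}

```text
time: 42.85
eef_pos: [521.1, 333.7, 357.9]
ee_rot: [-2.239, -2.202, 0.002]
ft_force: [0.0, -0.1, -1.8]
width: 39.2
grip_force: 40.0
```

Emit:
{"api": "step_arm", "payload": {
  "motion": "0 0 0 0; 0 0 0 0; 0 0 0 0; 0 0 0 0; 0 0 0 0; 0 0 0 0; 0 0 0 0; 0 0 0 0"
}}

```text
time: 43.52
eef_pos: [522.7, 330.7, 358.8]
ee_rot: [2.245, 2.197, 0.0]
ft_force: [-0.0, 0.1, -1.9]
width: 39.0
grip_force: 40.0
```

```bash
python3 - <<'E'
from h import *
W,C,p,d=cloud('wrist'); z=pose()[0][2]; cv2.imwrite('pics/w11.png',p[:,:,::-1])
S=cloud('scene');D=cloud('side'); cv2.imwrite('pics/d11.png',D[2][:,:,::-1])
for n,P in(('w',W),('s',S[0]),('d',D[0])):
  print(n)
  for lo,hi in((18,32),(142,158),(z-215,z-195),(z-60,z-40),(z+22,z+45)): print(round(lo),*rect(P,lo,hi,380,680,280,560),sep='\n   ')
go(521,378,z,-1.2); print(observe()['joints'].round(2),observe()['ft_force'].round(1))
E
```

```text
w
18
   (518.6, 360.8, 161, 16, -1.2, 'z', 26.3)
142
   (520.4, 428.6, 161, 14, -1.3, 'z', 150.3)
144
   (520.4, 428.6, 161, 14, -1.3, 'z', 150.3)
299
   (476.0, 332.5, 21, 8, -90.0, 'z', 312.6)
   (571.5, 331.0, 22, 9, -90.0, 'z', 311.5)
381
   (525.0, 332.0, 42, 22, 0.0, 'z', 393.7)
s
18
   (521.0, 360.1, 160, 17, -1.2, 'z', 26.0)
142
   (545.5, 427.7, 113, 15, -2.2, 'z', 150.2)
144
   (545.5, 428.1, 113, 15, -1.2, 'z', 150.3)
299
   (505.0, 321.5, 42, 5, 0.0, 'z', 308.4)
   (566.0, 329.5, 24, 21, 0.0, 'z', 308.4)
381
   (527.3, 329.2, 32, 20, -2.0, 'z', 393.3)
d
18
   (480.6, 428.3, 63, 11, -2.9, 'z', 23.9)
   (525.5, 424.5, 21, 13, 0.0, 'z', 27.1)
   (552.5, 425.0, 23, 10, 0.0, 'z', 23.8)
142
   (482.5, 324.5, 31, 9, 0.0, 'z', 150.1)
   (538.0, 324.1, 58, 8, -3.5, 'z', 149.8)
144
   (487.0, 325.0, 40, 8, 0.0, 'z', 153.5)
   (554.7, 323.9, 25, 9, -7.1, 'z', 155.2)
299
   (484.3, 326.9, 40, 22, -28.7, 'z', 309.4)
   (539.5, 323.9, 57, 12, 3.4, 'z', 308.2)
381
   (510.8, 328.1, 47, 16, -5.2, 'z', 389.6)
pos [522.6 331.1 358.7] phi -1.21 -> shift cm [ 4.69 -0.26 -0.01] turn -0.0
[ 0.47  0.27  0.85 -0.    2.02  0.49] [-1.  -0.  -1.1]
```

View pics/w11.png

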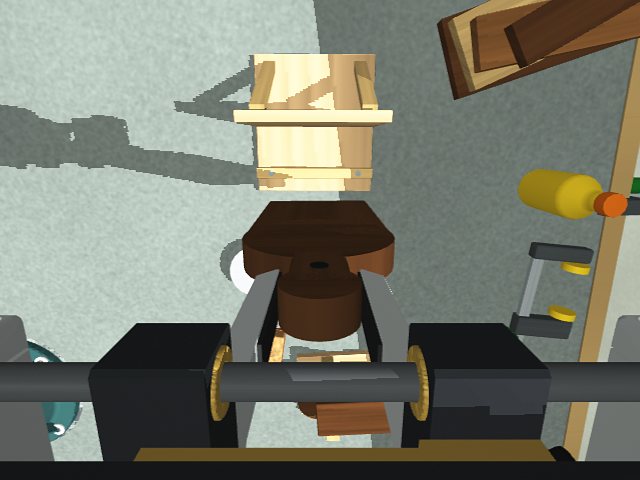

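View pics/d11.png

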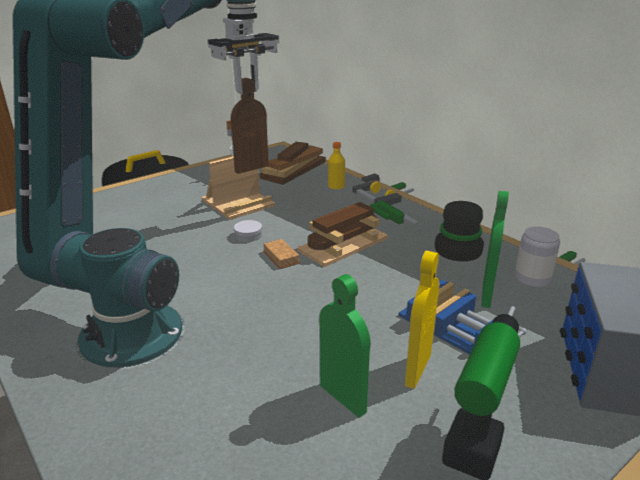

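Emit:
{"api": "step_arm", "payload": {
  "motion": "1 -0.15 0 0; 1.5 -0.15 0 0; 1.5 0 0 0; 0.9 0 0 0; 0.1 0 1 0; 0 0 2 0; 0 0 2 0; 0 0 1 0"
}}

```text
time: 44.33
eef_pos: [519.7, 382.1, 295.4]
ee_rot: [-2.242, -2.199, 0.007]
ft_force: [-0.4, -1.0, -1.6]
width: 39.2
grip_force: 40.0
```

Emit:
{"api": "step_arm", "payload": {
  "motion": "0 0 1 0; 0 0 1.5 0; 0 0 1 0; 0 0 0.5 0; 0 0 0 0; 0 0 0 0; 0 0 0 0; 0 0 0 0"
}}

```text
time: 45.0
eef_pos: [521.1, 381.4, 260.1]
ee_rot: [2.244, 2.198, 0.004]
ft_force: [0.9, -0.7, -2.4]
width: 39.4
grip_force: 40.0
```

```bash
python3 - <<'E'
from h import *
W,C,p,d=cloud('wrist'); z=pose()[0][2]; f=z-219.5
S=cloud('scene');D=cloud('side'); cv2.imwrite('pics/d12.png',cv2.resize(D[2][:,:,::-1][60:260,160:320],None,fx=3,fy=3,interpolation=cv2.INTER_CUBIC)[:600])
print('foot z',f)
def prof(P,x0,x1,zs):
    for a in zs:
        m=(P[:,0]>x0)&(P[:,0]<x1)&(P[:,1]>340)&(P[:,1]<410)&(abs(P[:,2]-a)<6)
        print(a,m.sum(),np.percentile(P[m,1],[5,25,50,75,95]).round(1) if m.sum()>5 else '')
for n,P in(('s',S[0]),('d',D[0])):
    print(n); prof(P,480,560,(26,60,80,120,160,180,230))
for n,P in(('w',W),('s',S[0])):
    m=(P[:,1]>365)&(P[:,1]<400)&(P[:,2]>60)&(P[:,2]<190); print(n,m.sum(),np.percentile(P[m,0],[2,5,95,98]).round(1) if m.sum() else '')
go(519.5,381.2,231.5,-1.2); print(observe()['ft_force'].round(1))
E
```

```text
foot z 40.46040817853003
s
26 216 [351.7 354.2 358.1 362.5 365.6]
60 89 [369.7 371.  371.7 372.4 373.3]
80 102 [370.1 370.9 371.6 372.3 373.4]
120 109 [369.6 370.7 371.6 372.3 373.8]
160 125 [369.8 370.9 371.6 372.3 373.6]
180 119 [369.5 370.9 371.4 372.2 373.4]
230 203 [369.9 371.  371.9 378.1 388. ]
d
26 74 [351.  355.  358.4 362.9 369.5]
60 82 [369.  371.6 373.6 375.5 378.7]
80 90 [367.9 371.3 373.7 376.1 379. ]
120 93 [368.  371.4 373.5 375.5 378.3]
160 102 [366.9 370.6 373.3 375.4 378.5]
180 91 [369.7 372.7 374.3 376.2 378.3]
230 105 [369.8 372.  374.8 378.7 391.6]
w 3784 [471.7 474.7 567.4 570.4]
s 1879 [473.3 476.9 574.1 575. ]
pos [520.8 381.3 259.5] phi -1.2 -> shift cm [-0.02 -0.14  2.8 ] turn -0.0
[ 0.   0.3 -1.9]
```

View pics/d12.png

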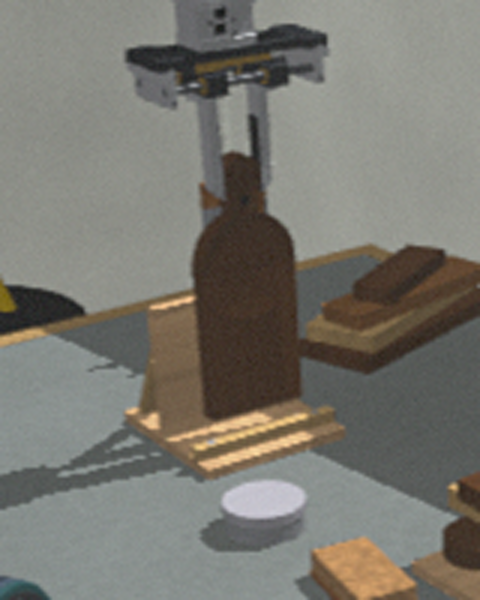

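Emit:
{"api": "step_arm", "payload": {
  "motion": "-0.15 -0.2 0 0; 0 0 0.5 0; 0 0 1 0; 0 0 0.7 0; 0 0 0.4 0; 0 0 0 0; 0 0 0 0; 0 0 0 0"
}}

```text
time: 45.82
eef_pos: [518.6, 379.6, 232.1]
ee_rot: [2.245, 2.198, -0.001]
ft_force: [0.2, -0.3, -1.1]
width: 39.3
grip_force: 40.0
```

```bash
python3 - <<'E'
from h import *
S=cloud('scene')[0]
m=(S[:,0]>480)&(S[:,0]<560)&(S[:,1]>366)&(S[:,1]<385)&(S[:,2]>50)&(S[:,2]<190); print(np.median(S[m,1]))
go(519,379.7,231.5,-1.2); print(observe()['ft_force'].round(1))
E
```

```text
369.4181480320501
pos [518.7 379.7 232.3] phi -1.21 -> shift cm [0.   0.03 0.08] turn -0.0
[-0.7 -1.  -2.3]
```

Emit:
{"api": "step_arm", "payload": {
  "motion": "0 0 0.1 0; 0 0 0.05 0; 0 0 0 0; 0 0 0 0; 0 0 0 0; 0 0 0 0; 0 0 0 0; 0 0 0 0"
}}

```text
time: 46.53
eef_pos: [518.6, 379.7, 231.2]
ee_rot: [2.245, 2.198, 0.0]
ft_force: [0.0, -0.4, -2.2]
width: 39.4
grip_force: 40.0
```

Emit:
{"api": "step_arm", "payload": {
  "motion": "0 0 0 0; 0 0 0 0; 0 0 0 0; 0 0 0 0; 0 0 0 0; 0 0 0 0; 0 0 0 0; 0 0 0 0",
  "squeeze": 7
}}

```text
time: 47.2
eef_pos: [518.6, 379.8, 231.2]
ee_rot: [2.245, 2.198, 0.0]
ft_force: [0.7, -0.3, -1.5]
width: 39.8
grip_force: 7.0
```

Emit:
{"api": "step_arm", "payload": {
  "motion": "0 0 0.1 0; 0 0 0.05 0; 0 0 0.05 0; 0 0 0 0; 0 0 0 0; 0 0 0 0; 0 0 0 0; 0 0 0 0"
}}

```text
time: 47.87
eef_pos: [518.6, 380.1, 231.1]
ee_rot: [2.244, 2.198, 0.004]
ft_force: [-1.2, 0.0, 5.5]
width: 39.4
grip_force: 7.0
```

Emit:
{"api": "step_arm", "payload": {
  "motion": "0.3 0 -0.1 0; 0.5 0 0 0; 0.5 0 0 0; 0.5 0 0 0; 0.5 0 0 0; 0.5 0 0.03 0; 0 0 0 0; 0 0 0 0"
}}

```text
time: 48.53
eef_pos: [519.2, 408.5, 229.9]
ee_rot: [-2.244, -2.199, -0.001]
ft_force: [-0.9, 0.5, 4.7]
width: 39.6
grip_force: 7.0
```

```bash
cat >> h.py <<'E'
def lean():
    S=cloud('scene')[0]
    for a in (26,40,60,80,120,160,180):
        m=(S[:,0]>480)&(S[:,0]<560)&(S[:,1]>350)&(S[:,1]<418)&(abs(S[:,2]-a)<5)
        print(a,m.sum(),np.percentile(S[m,1],[25,50,75]).round(1) if m.sum()>5 else '')
    print(observe()['ft_force'].round(1),observe()['width'])
E
python3 - <<'E'
from h import *
lean(); go(518.6,439,227,-1.2)
E
```

```text
26 289 [355.6 361.8 370.3]
40 95 [371.7 372.7 373.7]
60 92 [374.5 375.2 375.9]
80 100 [376.7 377.6 378.6]
120 104 [381.9 382.8 383.5]
160 109 [386.2 387.2 388.2]
180 118 [388.6 389.6 390.7]
[-1.3  0.5  4.7] 40.02718058859088
pos [519.2 408.2 230. ] phi -1.17 -> shift cm [ 3.07 -0.12  0.3 ] turn 0.0
```

Emit:
{"api": "step_arm", "payload": {
  "motion": "0.5 0 0.03 0; 0.5 0 0.06 0; 0.5 0 0.07 0; 0.5 0 0.08 0; 0.3 0 0.06 0; 0.2 0 0.04 0; 0 0 0 0; 0 0 0 0"
}}

```text
time: 49.25
eef_pos: [519.7, 432.8, 226.3]
ee_rot: [2.244, 2.198, -0.0]
ft_force: [-1.2, 0.3, 3.6]
width: 40.0
grip_force: 7.0
```

```bash
python3 - <<'E'
from h import *
lean(); go(518.6,439,227,-1.2)
E
```

```text
26 303 [355.7 362.5 371. ]
40 105 [374.3 375.3 376.4]
60 108 [379.1 380.2 381.3]
80 112 [383.4 384.4 385.3]
120 131 [392.6 393.6 394.9]
160 136 [401.4 402.9 404.1]
180 148 [405.8 407.6 408.8]
[-0.1  1.9  3.1] 39.65901325903044
pos [519.7 432.7 226.3] phi -1.2 -> shift cm [ 0.63 -0.12 -0.07] turn -0.0
```

Emit:
{"api": "step_arm", "payload": {
  "motion": "0.15 0 0.04 0; 0.15 0 0.04 0; 0 0 0 0; 0 0 0 0; 0 0 0 0; 0 0 0 0; 0 0 0 0; 0 0 0 0"
}}

```text
time: 49.97
eef_pos: [519.8, 435.4, 225.6]
ee_rot: [2.245, 2.197, -0.001]
ft_force: [-0.8, -1.5, 4.0]
width: 40.0
grip_force: 7.0
```

Emit:
{"api": "step_arm", "payload": {
  "motion": "0 0 0 0; 0 0 0 0; 0 0 0 0; 0 0 0 0; 0 0 0 0; 0 0 0 0; 0 0 0 0; 0 0 0 0",
  "fingers": -0.5
}}

```text
time: 50.63
eef_pos: [519.8, 435.8, 225.7]
ee_rot: [2.245, 2.198, 0.0]
ft_force: [-0.4, 0.7, 0.2]
width: 70.3
grip_force: 0.0
```

```bash
python3 - <<'E'
from h import *
lean(); go(518.6,439,227,-1.2)
E
```

```text
26 312 [356.  363.  370.8]
40 110 [373.3 374.8 375.9]
60 106 [378.4 379.5 380.8]
80 117 [383.  384.4 385.6]
120 116 [393.3 394.  395.5]
160 134 [402.7 403.9 405.2]
180 137 [407.6 408.6 409.9]
[0.9 0.2 1.3] 70.7996198346742
pos [519.8 435.7 225.7] phi -1.2 -> shift cm [ 0.32 -0.13 -0.13] turn -0.0
```

Emit:
{"api": "step_arm", "payload": {
  "motion": "0 0 -1.5 0; 0 0 -3 0; 0 0 -4 0; 0 0 -4 0; -3 0 -2 0; -4 0 0 0; -4 0 0 0; -4 0 0 0"
}}

```text
time: 51.35
eef_pos: [516.5, 284.6, 371.4]
ee_rot: [2.243, 2.199, 0.003]
ft_force: [-0.2, 0.6, 1.0]
width: 70.7
grip_force: 0.0
```

Emit:
{"api": "step_arm", "payload": {
  "motion": "-3 0 0 0; 0 0 0 0; 0 0 0 0; 0 0 0 0; 0 0 0 0; 0 0 0 0; 0 0 0 0; 0 0 0 0"
}}

```text
time: 52.02
eef_pos: [515.9, 256.7, 370.2]
ee_rot: [-2.243, -2.199, 0.001]
ft_force: [-0.4, -0.3, -0.7]
width: 70.5
grip_force: 0.0
```

```bash
python3 - <<'E'
from h import *
lean()
W,C,p,d=cloud('wrist'); S,_,ps,_=cloud('scene')
for n,P in(('w',W),('s',S)):
  print(n,*[rect(P,lo,hi,400,640,340,520) for lo,hi in((18,32),(142,158),(200,220),(245,275))],'-',*rect(P,84,100,450,750,-150,150),'-',*rect(P,66,80,450,720,-150,150),'-',*rect(P,20,36,350,470,0,280),sep='\n')
  m=(P[:,1]>372)&(P[:,1]<400)&(P[:,2]>45)&(P[:,2]<130); print(np.percentile(P[m,0],[.5,2,98,99.5]).round(1) if m.sum() else '')
cv2.imwrite('pics/end.png',ps[:,:,::-1])
E
```

```text
26 294 [356.2 362.6 370.3]
40 103 [373.8 375.1 376.2]
60 112 [378.3 379.5 380.8]
80 111 [383.  384.3 385.3]
120 125 [392.9 394.2 395.5]
160 140 [402.9 403.8 405.2]
180 143 [407.9 408.7 410.2]
[-0.7 -0.3  0.1] 70.68648521789676
w
[(518.6, 363.8, 161, 21, -1.1, 'z', 26.3)]
[(453.5, 430.0, 27, 12, 0.0, 'z', 150.2), (521.0, 402.2, 104, 6, -1.1, 'z', 151.3), (587.5, 427.0, 25, 14, 0.0, 'z', 150.3)]
[(520.0, 424.5, 70, 23, 0.0, 'z', 206.2)]
[]
-
(577.5, 33.5, 127, 21, 0.0, 'z', 91.9)
-
(533.7, 52.4, 29, 21, -87.5, 'z', 72.2)
-
(429.5, 220.0, 77, 76, 0.0, 'z', 30.3)
(429.9, 64.1, 101, 56, 80.8, 'z', 26.2)
[468.  469.5 569.1 570.9]
s
[(521.1, 364.0, 160, 25, -1.1, 'z', 26.2)]
[(522.5, 404.5, 107, 13, 0.0, 'z', 151.7), (586.4, 424.3, 32, 21, 4.8, 'z', 150.1)]
[(531.7, 425.4, 55, 26, -1.4, 'z', 208.7)]
[(523.9, 437.1, 42, 28, -5.4, 'z', 258.0)]
-
(601.0, 13.6, 170, 58, 2.0, 'z', 92.4)
-
(535.0, 55.0, 20, 20, -90.0, 'z', 72.6)
(538.0, -30.0, 28, 22, -90.0, 'z', 72.5)
(665.0, 61.0, 22, 20, 0.0, 'z', 71.9)
(668.0, -25.0, 30, 22, -90.0, 'z', 72.2)
-
(430.0, 219.0, 78, 76, 0.0, 'z', 30.3)
(431.4, 62.9, 100, 58, 80.5, 'z', 26.3)
[468.7 470.8 573.5 574.5]
```

View pics/end.png

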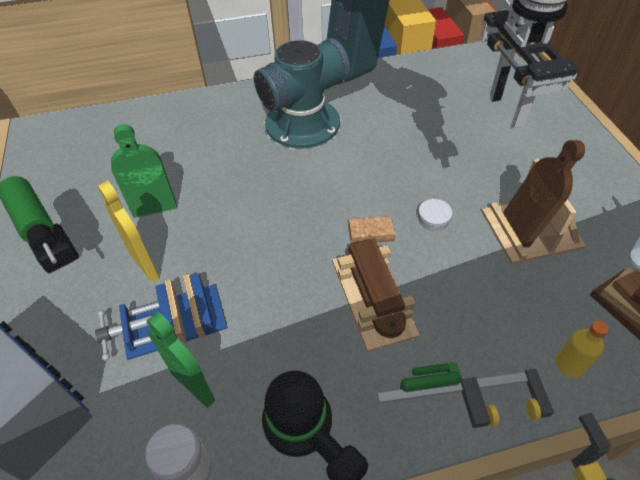

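The final picture shows the stack centred on the bed at (378,290) and the paddle leaning handle up on the stand at (545,195). The block at (372,230) and the tin at (435,214) haven't moved.

```bash
python3 -c "
from rig import bot
print(bot.finish_job())"
```

```text
the job is handed in; nothing more can be done
None
```

I handed the job in at about 52 s with everything placed as asked. In the last camera check, the long board, sticks and short board lay centred on the bed to within about 2 mm. The paddle leaned handle up midway along the panel with its foot about 2 mm behind the cleat, and the block and tin were where they started.

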